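Load an electrophoresis core with gel cassettes

ROBOT

A 6-joint arm with a two-finger parallel gripper is mounted at the origin on the work surface. World frame = base frame: x ahead of the robot, y to its left, z up, the work surface at z = 0. Lengths are in m, angles in rad, forces in N, time in s.
With the tool pointing down it reaches from about 0.25 to 0.725 m from the base axis. Payload 4 kg.
Tool frame: the origin (TCP) lies between the finger pads; the fingertips stand 8 mm ahead of it and the grasp point (between the pads) lies 11 mm behind it; z points along the fingers, y is the direction in which the jaws open and shut (so a half turn about z gives the same grasp; the last joint's range is limited). The gripper opens to 85 mm and grips with 20 to 120 N. Pads are 22 mm wide; open, the fingers measure 114 mm over their backs; the gripper's body (76 mm by 85 mm) begins 54 mm behind the grasp point. The pads swing forward as they close: fully open they stand 13 mm farther back than shut.
Start: joints at [-1.135, 0.241, 0.005, 1.335, 0, 1.571], TCP at [0.211, -0.453, 0.239] pointing down, gripper open.
Joint ranges: [-2.72, 2.72], [-1.05, 1.87], [-1.09, 1.28], [-1.99, 2.15], [-1.42, 1.44], [-3.14, 3.14]. Speed limits (rad/s): [2.79, 2.79, 3.14, 3.14, 3.14, 3.14].

INTERFACE

Orientations are given as a unit quaternion [x, y, z, w].
In Python, from workcell import * gives the robot as it stands.
- The arm moves only by the tool send_rows, never from a script. Its argument "increments" is a list that holds one entry, the list of rows, each a list of 6 numbers: the shift along the tool's x, y, z in units of 50 mm (1.0 is 50 mm), then the turn, a rotation vector about the tool's x, y, z in units of 10 degrees (1.0 is 10 degrees). In form: [[[x, y, z, ax, ay, az], ...]]. A call has 1 to 8 rows; each row shifts and turns the commanded pose from where the row before left it, along the tool's axes as they then stand; what a row does not reach is not made up. A row lasts 1/8 s, in which the tool goes at most 62.5 mm and 10.7 degrees, less where a joint would pass 70% of its speed; a pose out of reach is approached as far as the arm can. A call with a number of a shift or a turn outside -1 to 1 is refused whole. A call with a gripper value outside its range is refused whole. "grip" is the closure, from 0 (fully open) to 1 (shut), set as the call begins (left out, the last holds). The fingers move at their own pace and stop on an object; the grip force is fixed at half the most. Time passes only in rows, so rows that do not move let the fingers close. It gives the time, the measured TCP pose, the force and the opening at its end, in the units of the state.
- get_obs(): the state, without advancing time (a new reading comes with each control period).
- camera(name): name is "side" or "top"; returns a dict with "color" (420x560x3 uint8, red, green, blue), "z_map" (420x560 float32, m along the optical axis (not along the pixel's ray), 0 where there is no reading), "intrinsics" (3x3 intrinsics, pixels), "pose" (4x4, takes a point from camera to world coordinates). Camera axes: x right, y down, z forward; pixel columns grow to the right and rows downward; lengths in m; the calibration is good to about 2 mm. A picture is of the moment at which its call begins.
- job_done(): hands the job in, once; it reports no verdict.
The state is a dict: "clock": time; "joint_pos": joint angles; "joint_vel": joint speeds; "tau": joint torques, N m; "eef_pos": TCP position; "tool_rot": TCP orientation; "ft_force": force on the tool from outside, world axes, zero at the start; "ft_torque": the same for the moment, N m; "grip_width": finger opening in m.
Only numpy, scipy, OpenCV 4.12 (cv2) and the standard library are available. Lean on these libraries where they do the work, as an engineer would, in place of code of your own. Each camera call takes 0.05 s, during which the arm holds its last target.

TASK

Load the electrode core on the swivel stand: slide both of its clamps fully outward, clear of the gaskets, and stand a gel cassette upright on its foot edge against the gasket of the side that faces you (tip it up so that its notched face, now on top, goes flat against the gasket, centred between the clamps), turn the stand by its post half a turn to the other click stop and do the same on the other side; if there is only one cassette, close the other side with the blank plate instead. Then slide both clamps along the bar to their mark rings so that they hold both plates, and leave the other things on the bench as they are.

Things in the scene. Friction and masses are not known exactly. Their poses are not given: they have to be found in the camera images.
- gel_1: Gel cassette (may be absent; at least one of two is there): clear plates, gel, white spacers, white comb. 100 wide (y), 84 tall (x), 8 thick (z), 110 g. Origin: centre of the underside as it lies at the start. x = +42: foot edge, to stand on. Notched face: z = 8, up at the start. Comb grip tab: x -42 to -64, y +-20, z 0 to 12; pinch it by its y sides; the plate can swing in the grip.
- gel_2: Second gel cassette, the same in all (may be absent; at least one of the two is there).
- blank: Blank plate (buffer dam), 90 g, only for a side that has no cassette: solid grey plastic with ribs on its upper face (z = 8 mm) and a grey tab. Same outline, sizes, origin, axes and tab as a cassette; its ribbed face goes to the gasket.
- swivel (a joint): Turntable of the swivel stand, rad, counter-clockwise from above. A spring plunger clicks into a notch at 0 (the start) and at 3.14 (half a turn on). Between them slight friction (1 to 2 N at a post); 5 to 10 N to leave or enter a notch. End stops at -0.12 and 3.26, so turn it counter-clockwise.
- axis (a point): On the turntable's axis, 30 mm above the bench, the height of the foot the plates stand on; axes of the fixed stand (at swivel 0 side a looks along -x). Disc: radius 155 mm, top at 26 mm. Core: two gasket faces back to back, 150 wide, 74 high, leaning 12 degrees inward at the top, foot lines 36 mm either side of the axis, a 4 mm high lip 54 to 58 mm out; low ribs at y +-57 guide the plate; end cheeks at +-111; clamp bar at 108 mm.
- side_a (a point): Where a plate's origin comes to be when it stands fully against the gasket of side a, centred. Faces the robot at the start; turns with the turntable. Axes of the core: y along the bar, side a looks along -x, side b along +x. A seated plate's z axis is 102 degrees from vertical, its tab 112 to 135 mm above the bench.
- side_b (a point): The same for side b, which is at the back at the start.
- post_1 (a point): Black round turning post on the disc, 16 mm diameter, 26 to 90 mm above the bench, 145 mm from the axis; this point is on its axis, 76 mm above the bench. At the start it is front left (x -105, y +100 mm from the turntable's axis, at stand yaw 0).
- post_2 (a point): The like post diametrically opposite, at the back right at the start.
- clamp_1 (a joint): Sliding clamp on the bar: grey saddle, 82 mm across the bar, 24 along it, with legs over the outer faces of both plates. m; 0 is fully outward, grows toward the middle; starts in the way, at 0.026 to 0.052; a plate has room below 0.018. At 0.038 its inner end meets the black mark ring on the bar; it can be pushed past, to 0.060. Friction 1.5 N; stays where left. Legs clear a seated plate by 3 mm.
- clamp_2 (a joint): The clamp at the other end of the bar, the same, sliding the opposite way to meet its own mark ring at 0.038.
- clamp_1_knob (a point): Middle of the black knob on clamp_1: 14 mm square, 26 mm high, 129 to 155 mm above the bench, this point at 143. Axes of the core. clamp_1 is at the +y end of the bar and slides toward -y.
- clamp_2_knob (a point): The same for clamp_2, at the -y end, sliding toward +y.
- pipette: Micropipette lying on the bench, 190 mm long, 30 mm high, origin about its middle, x along it; leave alone.
- marker: Marker pen lying on the bench, 107 mm long, 12 mm thick, x along it; leave alone.
- timer: Bench timer, 62 mm square, 18 mm high; leave alone.
- comb_box: Clear box of combs, 75 x 115 x 22 mm; leave alone.
Mind the look-alikes: they are no part of the job. Leave any black or brown look-alike of the blank alone.

How it is judged:
On the way, in this order (a step that is already met when the one before it is completed fails the run):
1. both clamps are slid outward, clear of the gaskets (value of joint each of clamp_1, clamp_2 below 0.018 m), for 0.2 s.
2. a plate stands against the gasket of side a, before the turn (((distance between gel_1 and side_a below 0.012 m and angle between gel_1's own z axis and vertical between 1.66 and 1.9 rad and angle between the y axis of gel_1 and the y axis of side_a, either way round below 0.1 rad) or (distance between gel_2 and side_a below 0.012 m and angle between gel_2's own z axis and vertical between 1.66 and 1.9 rad and angle between the y axis of gel_2 and the y axis of side_a, either way round below 0.1 rad) or (distance between blank and side_a below 0.012 m and angle between blank's own z axis and vertical between 1.66 and 1.9 rad and angle between the y axis of blank and the y axis of side_a, either way round below 0.1 rad)) and value of joint swivel below 0.3 rad), for 0.4 s.
3. the turntable has made its half turn to the other click stop (value of joint swivel between 3.08 and 3.2 rad), for 0.2 s.
4. plates stand against both gaskets (((distance between gel_1 and side_a below 0.012 m and angle between gel_1's own z axis and vertical between 1.66 and 1.9 rad and angle between the y axis of gel_1 and the y axis of side_a, either way round below 0.1 rad) or (distance between gel_2 and side_a below 0.012 m and angle between gel_2's own z axis and vertical between 1.66 and 1.9 rad and angle between the y axis of gel_2 and the y axis of side_a, either way round below 0.1 rad) or (distance between blank and side_a below 0.012 m and angle between blank's own z axis and vertical between 1.66 and 1.9 rad and angle between the y axis of blank and the y axis of side_a, either way round below 0.1 rad)) and ((distance between gel_1 and side_b below 0.012 m and angle between gel_1's own z axis and vertical between 1.66 and 1.9 rad and angle between the y axis of gel_1 and the y axis of side_b, either way round below 0.1 rad) or (distance between gel_2 and side_b below 0.012 m and angle between gel_2's own z axis and vertical between 1.66 and 1.9 rad and angle between the y axis of gel_2 and the y axis of side_b, either way round below 0.1 rad) or (distance between blank and side_b below 0.012 m and angle between blank's own z axis and vertical between 1.66 and 1.9 rad and angle between the y axis of blank and the y axis of side_b, either way round below 0.1 rad))), for 0.4 s.
5. both clamps are at their marks (value of joint clamp_1 between 0.0345 and 0.0415 m and value of joint clamp_2 between 0.0345 and 0.0415 m), for 0.2 s.
At the end, for the whole second after the job is handed in: Both gaskets closed by upright plates (origin within 12 mm of the side's point, lean 95 to 109 deg, square to 0.1 rad), each cassette present among them, blank only if one is missing; turntable 3.08 to 3.20 rad; clamps within 3.5 mm of their marks; all at rest (all of step 3 and all of step 4 and all of step 5 and ((distance between gel_1 and side_a below 0.012 m and angle between gel_1's own z axis and vertical between 1.66 and 1.9 rad and angle between the y axis of gel_1 and the y axis of side_a, either way round below 0.1 rad) or (distance between gel_1 and side_b below 0.012 m and angle between gel_1's own z axis and vertical between 1.66 and 1.9 rad and angle between the y axis of gel_1 and the y axis of side_b, either way round below 0.1 rad)) and ((distance between gel_2 and side_a below 0.012 m and angle between gel_2's own z axis and vertical between 1.66 and 1.9 rad and angle between the y axis of gel_2 and the y axis of side_a, either way round below 0.1 rad) or (distance between gel_2 and side_b below 0.012 m and angle between gel_2's own z axis and vertical between 1.66 and 1.9 rad and angle between the y axis of gel_2 and the y axis of side_b, either way round below 0.1 rad)) and linear speed of each of gel_1, gel_2, blank below 0.02 m/s and velocity of joint swivel below 0.03 rad/s); the robot touches nothing.
It fails at once if the pipette, marker, timer or comb box is pushed more than 4 cm or lifted (distance of any of pipette, marker, timer, comb_box from where it was at the start of the episode above 0.04 m).
Of gel_1, gel_2 only 1 to 2 are there at a start; the rules pass over those that are not, and their reading is None.
At some moment in a run one of gel_1, gel_2, blank may be knocked a few centimetres aside while the robot is not near it.
Once in a run the grip may slacken for a moment while it holds something.
It also fails if it takes over 210 s, if anything falls off the work surface, if the arm or the gripper's body presses on something with over 40 N, if the wrist force passes 120 N, or if a joint passes its speed limit or range.

## Working session

There is one attempt and no reset: what is moved stays moved. The work goes in short steps, Python scripts to look and compute and a tool call to move; the robot and the scene stay as the last step left them, time stands still between calls to the robot, and variables do not carry over. Pictures are saved under pics/ and viewed, and the job is handed in when it is done.

Besides the shell and the picture viewer there is one more tool, called after ">>>" as a command line: name --argument value ..., lists and objects as JSON in quotes. send_rows: Moves the arm, as the interface text tells. Its arguments: {"type":"object","properties":{"increments":{"type":"array"},"grip":{"type":"number"}},"required":["increments"]}

```bash
ls; mkdir -p pics
cat > h.py <<'E'
from workcell import *
import numpy as np, cv2
from scipy.spatial.transform import Rotation as R
def snap(name,fn):
    c=camera(name); cv2.imwrite(f'pics/{fn}.png',c['color'][:,:,::-1]); np.savez(f'pics/{fn}.npz',**c); return c
def cloud(c):
    z=c['z_map']; K=c['intrinsics']; v,u=np.mgrid[:z.shape[0],:z.shape[1]]
    P=np.stack([(u-K[0,2])/K[0,0]*z,(v-K[1,2])/K[1,1]*z,z],-1)
    W=P@c['pose'][:3,:3].T+c['pose'][:3,3]; W[z<=0]=np.nan; return W
def st():
    o=get_obs(); print(o['clock'],np.round(o['eef_pos'],4),np.round(o['tool_rot'],4),np.round(o['joint_pos'],3),np.round(o['ft_force'],2),o['grip_width'])
E
python3 - <<'E'
from h import *
st()
for n in('top','side'):
    c=snap(n,n+'0'); print(c['pose'].round(3),c['intrinsics'].round(1))
E
```

```text
pics
0.0 [ 0.2108 -0.4527  0.2384] [ 9.763e-01  2.162e-01 -2.000e-04 -1.100e-03] [-1.135  0.241  0.004  1.335  0.     1.571] [ 0.55 -0.48  0.43] 0.08580407912534173
[[ 3.000e-03 -9.900e-01  1.390e-01  2.220e-01]
 [-1.000e+00 -3.000e-03 -1.000e-03 -6.700e-02]
 [ 1.000e-03 -1.390e-01 -9.900e-01  1.873e+00]
 [ 0.000e+00  0.000e+00  0.000e+00  1.000e+00]] [[494.8   0.  277.3]
 [  0.  494.8 204. ]
 [  0.    0.    1. ]]
[[-0.975 -0.142  0.172  0.218]
 [-0.222  0.554 -0.803  1.142]
 [ 0.019 -0.821 -0.571  0.968]
 [ 0.     0.     0.     1.   ]] [[516.8   0.  275.8]
 [  0.  516.8 211.3]
 [  0.    0.    1. ]]
```

View pics/top0.png

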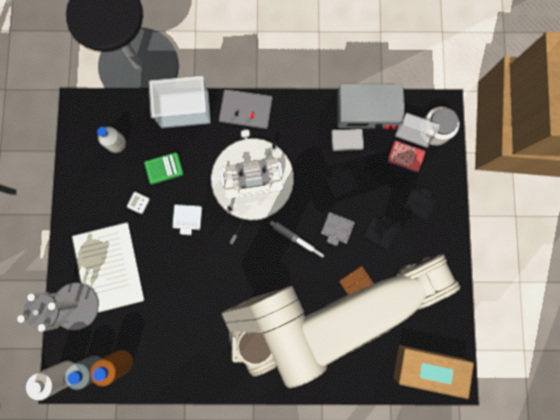

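View pics/side0.png

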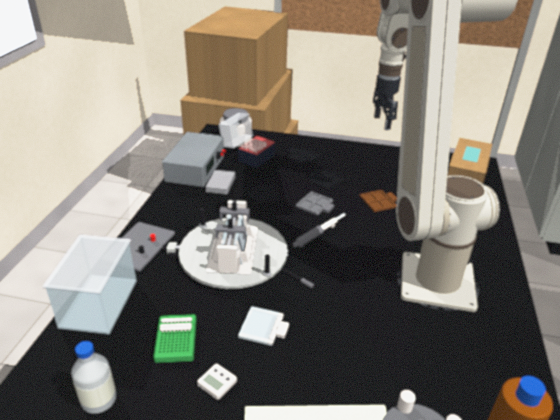

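Run:
```python
import cv2,numpy as np
a=cv2.imread('pics/top0.png')
def up(b,g=1.0,s=4):
    b=cv2.resize(b,None,fx=s,fy=s,interpolation=cv2.INTER_CUBIC); return np.clip(255*(b/255.)**g,0,255).astype(np.uint8)
cv2.imwrite('pics/t0a.png',up(a[115:255,150:350],0.6))
cv2.imwrite('pics/t0b.png',up(a[140:290,300:460],0.35))
b=cv2.imread('pics/side0.png')
cv2.imwrite('pics/s0a.png',up(b[190:330,150:350],0.8))
```

```text
(no output)
```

View pics/t0a.png

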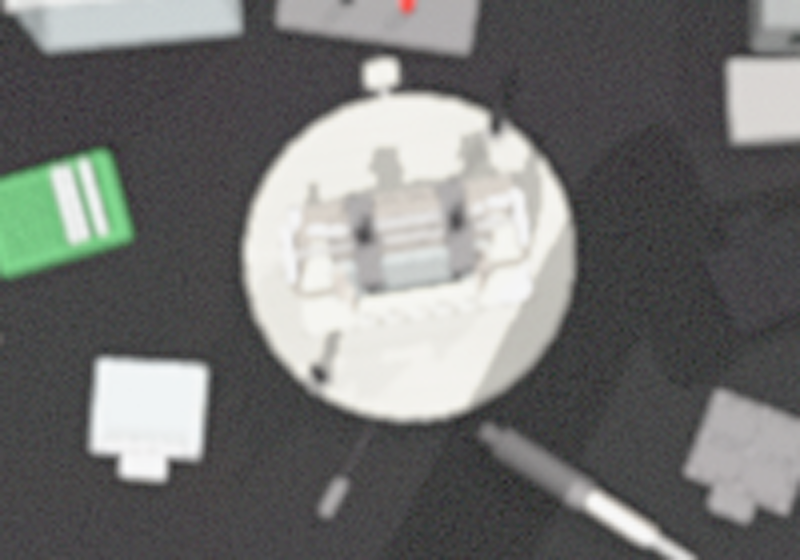

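View pics/t0b.png

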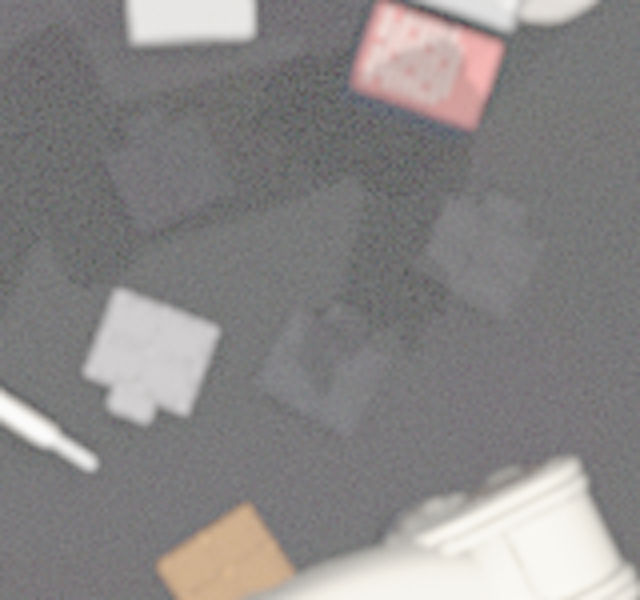

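View pics/s0a.png

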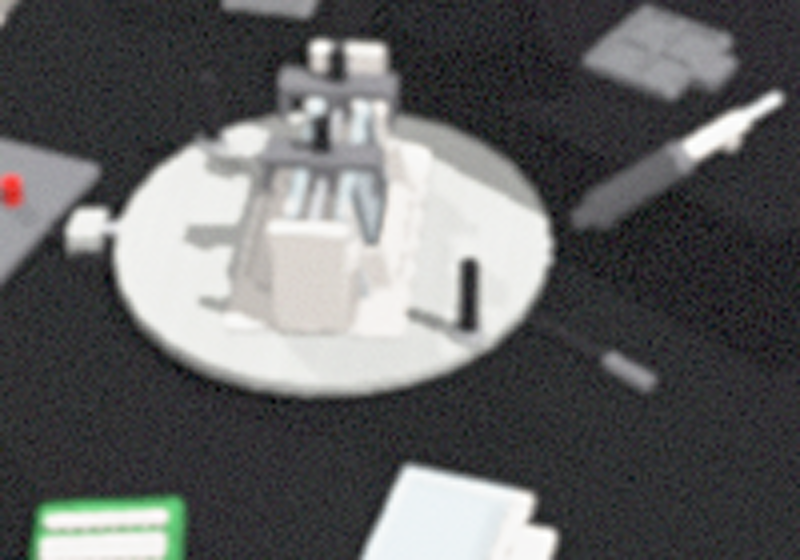

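Run:
```python
from h import *
from scipy.optimize import least_squares
c=dict(np.load('pics/top0.npz')); W=cloud(c)
# bench plane
def reg(u0,u1,v0,v1): return W[v0:v1,u0:u1]
b=reg(260,330,250,275).reshape(-1,3); print('bench z',np.nanmedian(b[:,2]),np.nanstd(b[:,2]))
d=reg(195,310,120,235).reshape(-1,3); col=c['color'][120:235,195:310].reshape(-1,3)
m=(d[:,2]>0.018)&(d[:,2]<0.034)&(col.min(1)>100); p=d[m]; print(m.sum(),np.median(p[:,2]))
# boundary circle: hull
h=cv2.convexHull(p[:,:2].astype(np.float32))[:,0]
r=least_squares(lambda q:np.hypot(h[:,0]-q[0],h[:,1]-q[1])-q[2],[.5,0,.155],loss='soft_l1',f_scale=.003); print(r.x)
# high things
for lo,hi in((.05,.09),(.09,.12),(.12,.16)):
    mm=(d[:,2]>lo)&(d[:,2]<hi); print(lo,mm.sum()); 
    if mm.sum(): print(d[mm].min(0),d[mm].max(0))
mm=(d[:,2]>.125); q=d[mm]; cc=col[mm]
for x,k in zip(q,cc): print(np.round(x,3),k)
```

```text
bench z 0.001038604798005216 0.004917803286963729
3496 0.027110477211535478
[0.61599814 0.09832768 0.22287102]
0.05 400
[ 0.45287338 -0.08542315  0.05015907] [0.70462318 0.1326974  0.08987021]
0.09 343
[ 0.45582499 -0.08496321  0.09012479] [0.70627748 0.14019033 0.1198948 ]
0.12 327
[ 0.5336886  -0.08465934  0.12005627] [0.63122277 0.13878476 0.15974025]
[ 0.63  -0.02   0.126] [146 143 137]
[ 0.626 -0.005  0.13 ] [162 160 153]
[ 0.624 -0.009  0.138] [152 150 145]
[ 0.626 -0.012  0.13 ] [137 134 131]
[ 0.625 -0.016  0.134] [132 130 127]
[ 0.627 -0.02   0.126] [140 136 134]
[ 0.625 -0.023  0.134] [156 150 145]
[ 0.621 -0.002  0.134] [148 144 140]
[ 0.622 -0.009  0.128] [140 137 136]
[ 0.621 -0.016  0.134] [137 133 133]
[ 0.621 -0.02   0.135] [144 140 139]
[ 0.622 -0.023  0.132] [155 149 147]
[ 0.618 -0.005  0.133] [139 136 136]
[ 0.617 -0.009  0.135] [141 137 138]
[ 0.618 -0.013  0.133] [140 136 137]
[ 0.618 -0.016  0.133] [142 138 137]
[ 0.618 -0.02   0.133] [142 138 137]
[ 0.618 -0.023  0.132] [148 144 140]
[0.612 0.069 0.14 ] [163 161 153]
[0.616 0.063 0.125] [154 151 145]
[0.613 0.
[... 8216 characters left out ...]
0.136] [142 138 138]
[0.546 0.059 0.127] [141 138 138]
[0.545 0.055 0.129] [142 138 137]
[0.545 0.051 0.13 ] [144 141 141]
[0.545 0.048 0.13 ] [152 154 153]
[0.542 0.127 0.126] [228 228 230]
[0.542 0.069 0.129] [151 150 151]
[0.541 0.066 0.13 ] [141 137 137]
[0.542 0.062 0.128] [142 138 139]
[0.541 0.058 0.134] [141 137 138]
[0.542 0.055 0.129] [144 139 140]
[0.542 0.048 0.126] [153 152 152]
[0.535 0.065 0.144] [141 138 139]
[0.538 0.062 0.128] [137 135 134]
[0.538 0.059 0.126] [137 133 133]
[0.537 0.055 0.134] [138 134 136]
[0.539 0.052 0.125] [139 135 136]
[0.538 0.048 0.126] [145 144 143]
[0.534 0.062 0.132] [126 122 122]
[0.534 0.059 0.128] [124 120 122]
[0.534 0.055 0.129] [120 116 116]
```

```bash
cat >> h.py <<'E'
from scipy.optimize import minimize, least_squares
def proj(c,P):
    P=np.atleast_2d(P); T=np.linalg.inv(c['pose']); q=P@T[:3,:3].T+T[:3,3]; q=q@c['intrinsics'].T; return q[:,:2]/q[:,2:]
def ray(c,uv,z):
    uv=np.atleast_2d(uv); K=c['intrinsics']; d=np.c_[(uv[:,0]-K[0,2])/K[0,0],(uv[:,1]-K[1,2])/K[1,1],np.ones(len(uv))]@c['pose'][:3,:3].T
    o=c['pose'][:3,3]; t=(z-o[2])/d[:,2]; return o+d*t[:,None]
def plate_poly(h=0.008,ht=0.012):
    return [np.array([[-42,-50,h*1e3],[42,-50,h*1e3],[42,50,h*1e3],[-42,50,h*1e3]])/1e3, np.array([[-64,-20,ht*1e3],[-42,-20,ht*1e3],[-42,20,ht*1e3],[-64,20,ht*1e3]])/1e3]
def render(c,polys,box,s=8):
    u0,u1,v0,v1=box; im=np.zeros(((v1-v0)*s,(u1-u0)*s),np.uint8)
    for p in polys:
        q=proj(c,p); q=(q-[u0-.5,v0-.5])*s-.5
        cv2.fillPoly(im,[np.round(q*16).astype(np.int32)],255,shift=4)
    im=cv2.resize(im,(u1-u0,v1-v0),interpolation=cv2.INTER_AREA); return cv2.GaussianBlur(im.astype(np.float32),(0,0),.7)
def fit_plate(c,x0,pad=22,polys=None,sim=None):
    polys=polys or plate_poly()
    uv=proj(c,[[x0[0],x0[1],0]])[0]; box=[int(uv[0])-pad,int(uv[0])+pad,int(uv[1])-pad,int(uv[1])+pad]
    g=c['color'][box[2]:box[3],box[0]:box[1]].astype(np.float32).mean(2)
    def f(q):
        Rm=R.from_euler('z',q[2]).as_matrix(); im=render(c,[p@Rm.T+[q[0],q[1],0] for p in polys],box)
        return -np.corrcoef(im.ravel(),g.ravel())[0,1]
    best=None
    for dy in (0,) if len(x0)>3 else (-.4,-.2,0,.2,.4):
        s0=np.array([x0[0],x0[1],x0[2]+dy]); r=minimize(f,s0,method='Nelder-Mead',options=dict(initial_simplex=s0+np.array([[0,0,0],[.01,0,0],[0,.01,0],[0,0,.1]]),xatol=1e-4,fatol=1e-6))
        if best is None or r.fun<best.fun: best=r
    return best.x,-best.fun
E
python3 - <<'E'
from h import *
c=dict(np.load('pics/top0.npz'))
gx=ray(c,[[187,217]],.008)[0]; bx=ray(c,[[338,229]],.008)[0]; print(gx,bx)
print('gel',fit_plate(c,[gx[0],gx[1],0]))   # tab toward robot (-x)
print('blank',fit_plate(c,[bx[0],bx[1],-.4]),fit_plate(c,[bx[0],bx[1],.3]))
cs=dict(np.load('pics/side0.npz'))
print('gel side',fit_plate(cs,[gx[0],gx[1],0],pad=40)); print('blank side',fit_plate(cs,[bx[0],bx[1],-.4],pad=26))
# disc
g=c['color'].astype(np.float32).mean(2)
m=(g>60).astype(np.uint8)
cn,_=cv2.findContours(m[125:230,200:305],cv2.RETR_EXTERNAL,cv2.CHAIN_APPROX_NONE)
cn=max(cn,key=len)[:,0]+[200,125]; P=ray(c,cn,.026)[:,:2]
r=least_squares(lambda q:np.hypot(P[:,0]-q[0],P[:,1]-q[1])-q[2],[.59,.03,.155],loss='cauchy',f_scale=.002); print('disc',r.x)
r=least_squares(lambda q:np.hypot(P[:,0]-q[0],P[:,1]-q[1])-.1555,[.59,.03],loss='cauchy',f_scale=.002); print('disc',r.x)
# dark knobs / posts
for n,(u0,u1,v0,v1),z in(('k1',(236,250,160,185),.155),('k2',(255,275,155,182),.155),('p1',(222,240,195,215),.09),('p2',(265,285,140,155),.09)):
    s=g[v0:v1,u0:u1]; v,u=np.nonzero(s<75); print(n,len(u),np.c_[u+u0,v+v0].mean(0), ray(c,[[ (u+u0).mean(),(v+v0).mean()]],z).round(4), (u+u0).min(),(u+u0).max(),(v+v0).min(),(v+v0).max())
E
```

```text
[0.43205664 0.27410288 0.008     ] [ 0.38819479 -0.2978939   0.008     ]
gel (array([ 0.43329826,  0.27538109, -0.06539748]), np.float64(0.9828286767311023))
blank (array([ 0.39414533, -0.29560328, -0.37347827]), np.float64(0.9829287275222388)) (array([ 0.39422713, -0.29561071, -0.37497861]), np.float64(0.9824963611008534))
gel side (array([ 0.43306289,  0.27914736, -0.05428211]), np.float64(0.9452181749755756))
blank side (array([ 0.39394998, -0.29070792, -0.36821481]), np.float64(0.6133651751599757))
disc [0.57898106 0.0293374  0.15813058]
disc [0.57801037 0.0296358 ]
k1 13 [240.53846154 173.30769231] [[0.5715 0.0623 0.155 ]] 239 242 171 175
k2 10 [263.8 169.5] [[ 0.5855 -0.0198  0.155 ]] 263 265 168 171
p1 37 [225.18918919 211.32432432] [[0.444  0.1211 0.09  ]] 222 230 207 214
p2 109 [278.40366972 143.63302752] [[ 0.6971 -0.0715  0.09  ]] 267 284 140 152
```

```bash
cat >> h.py <<'E'
AX=np.array([.577,.0295]); YAW=np.radians(9.7)
def stand(p,sw=0.):  # stand coords (x,y,zabs)->world
    p=np.atleast_2d(p).astype(float); q=p@R.from_euler('z',YAW+sw).as_matrix().T; q[:,:2]+=AX; return q
E
cat > ov.py <<'E'
from h import *
def overlay(fn,out,box,s,k1,k2,sw=0):
    c=dict(np.load(f'pics/{fn}.npz')); u0,u1,v0,v1=box
    im=cv2.resize(c['color'][v0:v1,u0:u1,::-1],None,fx=s,fy=s,interpolation=cv2.INTER_CUBIC).copy()
    def dr(P,col,close=True):
        q=((proj(c,P)-[u0-.5,v0-.5])*s-.5); cv2.polylines(im,[np.round(q).astype(np.int32)],close,col,1,cv2.LINE_AA)
    a=np.linspace(0,2*np.pi,60)
    dr(stand(np.c_[.155*np.cos(a),.155*np.sin(a),0*a+.026],sw),(0,0,255))
    for p in((-.105,.1),(.105,-.1)):
        for z in(.026,.09): dr(stand(np.c_[p[0]+.008*np.cos(a),p[1]+.008*np.sin(a),0*a+z],sw),(0,200,0))
    for k in(k1,k2):
        for z in(.129,.155): dr(stand([[x,k+y,z] for x,y in((-.007,-.007),(.007,-.007),(.007,.007),(-.007,.007))],sw),(255,0,255))
    for s_ in(-1,1):
        dr(stand([[s_*.036,-.075,.03],[s_*.036,.075,.03],[s_*(.036-.074*np.tan(np.radians(12))),.075,.104],[s_*(.036-.074*np.tan(np.radians(12))),-.075,.104]],sw),(255,120,0))
        dr(stand([[-.04,s_*.111,.03],[.04,s_*.111,.03],[.04,s_*.111,.12],[-.04,s_*.111,.12]],sw),(0,160,255))
    cv2.imwrite(f'pics/{out}.png',im)
E
python3 - <<'E'
from ov import *
overlay('top0','ot0',(200,305,125,230),7,.0335,-.0499)
overlay('side0','os0',(165,305,190,300),5,.0335,-.0499)
E
```

```text
(no output)
```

View pics/ot0.png

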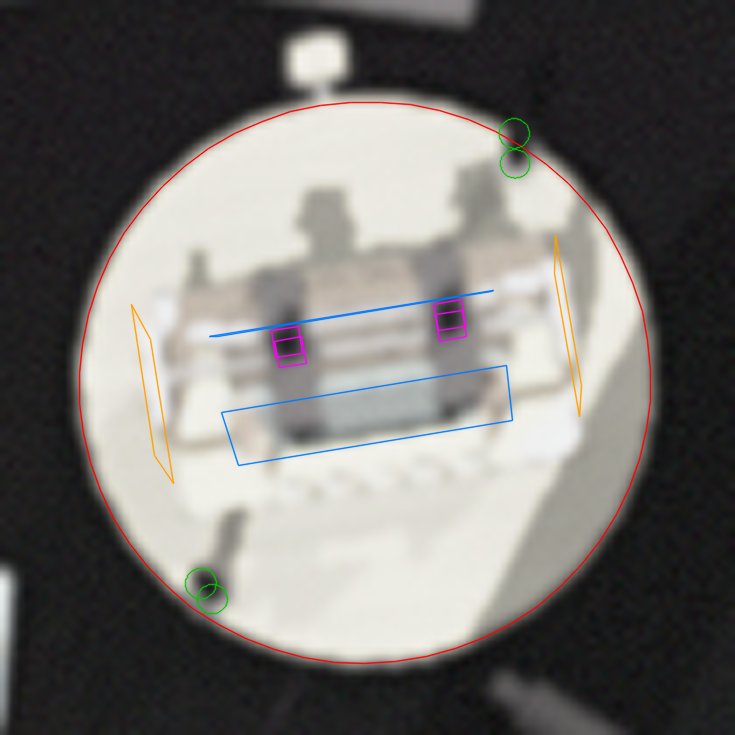

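View pics/os0.png

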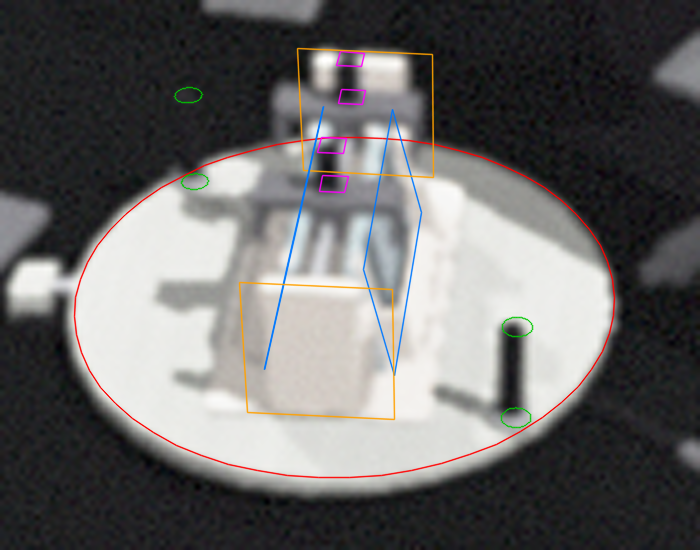

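```bash
cat >> h.py <<'E'
def tgtR(ydeg,tilt=0.):
    """tool down, tool y at world angle ydeg; tilt: extra rotation about tool y (deg)"""
    a=np.radians(ydeg); y=np.array([np.cos(a),np.sin(a),0]); z=np.array([0,0,-1.]); x=np.cross(y,z)
    return R.from_matrix(np.c_[x,y,z])*R.from_euler('y',tilt,degrees=True)
def plan(pos,rot=None):
    o=get_obs(); r0=R.from_quat(o['tool_rot']); p=np.array(o['eef_pos'])
    d=r0.inv().apply(np.array(pos)-p)/.05; print('now',o['clock'],p.round(4),'F',np.round(o['ft_force'],1),'w',round(o['grip_width'],4),'j',np.round(o['joint_pos'],2))
    print('shift(tool now) units',d.round(3))
    if rot is not None:
        rv=(r0.inv()*rot).as_rotvec(degrees=True)/10; print('turn units',rv.round(3),'shift after turn',(rot.inv().apply(np.array(pos)-p)/.05).round(3))
E
python3 - <<'E'
from h import *
p=stand([[0,.0335,.23]])[0]; print(p); plan(p,tgtR(99.7))
E
```

```text
[0.57135561 0.06252107 0.23      ]
now 0.1 [ 0.2108 -0.4528  0.2385] F [-0.3  0.6 -0.8] w 0.0857 j [-1.13  0.24  0.    1.34  0.    1.57]
shift(tool now) units [10.887 -6.299  0.182]
turn units [-2.0000e-03 -1.5000e-02 -1.6473e+01] shift after turn [-8.844  8.944  0.17 ]
```

>>> send_rows --increments '[[[0,0,0,0,0,-1],[0,0,0,0,0,-1],[0,0,0,0,0,-1],[0,0,0,0,0,-1],[0,0,0,0,0,-1],[0,0,0,0,0,-1],[0,0,0,0,0,-1],[0,0,0,0,0,-1]]]' --grip 0.4

```text
clock: 1.1
eef_pos: [0.2109, -0.4529, 0.2387]
tool_rot: [0.607, 0.795, 0.0, -0.001]
ft_force: [0.4, 0.1, 0.1]
grip_width: 0.0511
```

>>> send_rows --increments '[[[0,0,0,0,0,-1],[0,0,0,0,0,-1],[0,0,0,0,0,-1],[0,0,0,0,0,-1],[0,0,0,0,0,-1],[0,0,0,0,0,-1],[0,0,0,0,0,-1],[0,0,0,0,0,-1]]]'

```text
clock: 2.1
eef_pos: [0.2109, -0.4529, 0.2388]
tool_rot: [-0.046, 0.999, 0.001, -0.0]
ft_force: [0.1, -0.1, -0.2]
grip_width: 0.0512
```

>>> send_rows --increments '[[[0,0,0,0,0,-0.47],[-0.5,0.5,0,0,0,0],[-0.8,0.8,0,0,0,0],[-0.8,0.8,0,0,0,0],[-0.8,0.8,0,0,0,0],[-0.8,0.8,0,0,0,0],[-0.8,0.8,0,0,0,0],[-0.8,0.8,0,0,0,0]]]'

```text
clock: 3.1
eef_pos: [0.4284, -0.1458, 0.2391]
tool_rot: [-0.084, 0.996, 0.0, -0.0]
ft_force: [0.6, -0.9, 1.2]
grip_width: 0.0509
```

>>> send_rows --increments '[[[-0.8,0.8,0,0,0,0],[-0.8,0.8,0,0,0,0],[-0.8,0.8,0,0,0,0],[-0.6,0.6,0,0,0,0],[-0.4,0.4,0,0,0,0],[0,0,0,0,0,0]]]'

```text
clock: 3.85
eef_pos: [0.5673, 0.0504, 0.2381]
tool_rot: [-0.086, 0.996, 0.0, -0.001]
ft_force: [-0.3, -0.7, -0.3]
grip_width: 0.0511
```

Run:
```python
from h import *
p=stand([[0,.0345,.149]])[0]; print(p); plan(p,tgtR(99.7)); 
c=snap('side','s1'); im=cv2.resize(c['color'][130:310,140:340,::-1],None,fx=4,fy=4,interpolation=cv2.INTER_CUBIC); cv2.imwrite('pics/s1z.png',im[:, :])
c=snap('top','t1')
```

```text
[0.57118712 0.06350677 0.149     ]
now 3.85 [0.5673 0.0504 0.2381] F [-0.3 -0.7 -0.3] w 0.0511 j [ 0.09  0.38  0.2   1.39  0.   -0.08]
shift(tool now) units [-0.125  0.245  1.782]
turn units [ 0.001 -0.009  0.014] shift after turn [-0.122  0.246  1.782]
```

View pics/s1z.png

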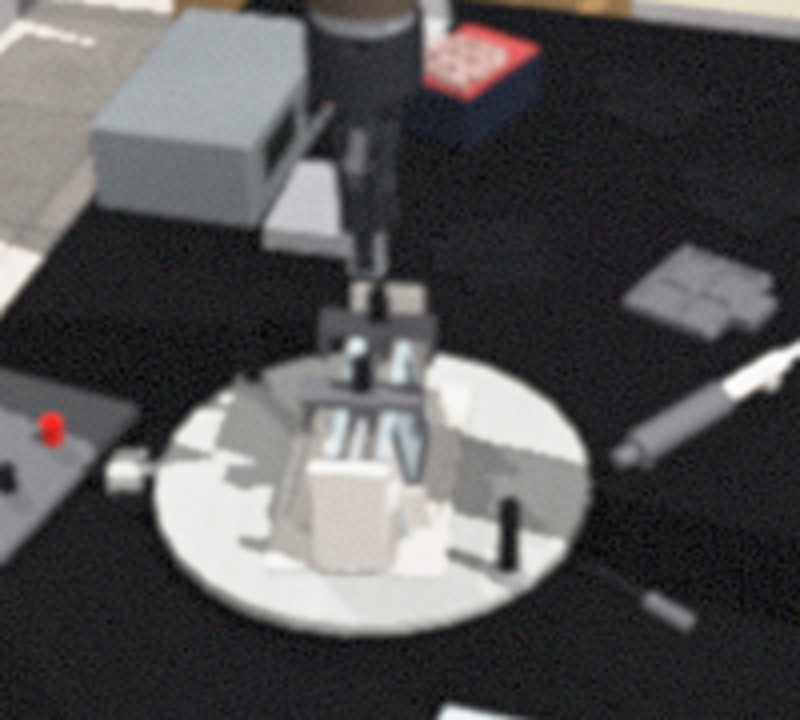

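>>> send_rows --increments '[[[-0.12,0.24,0.3,0,0,0],[0,0,0.5,0,0,0],[0,0,0.5,0,0,0],[0,0,0.3,0,0,0],[0,0,0.18,0,0,0],[0,0,0,0,0,0]]]'

```text
clock: 4.7
eef_pos: [0.5705, 0.0613, 0.1499]
tool_rot: [-0.084, 0.996, 0.0, -0.0]
ft_force: [0.5, 0.0, -0.2]
grip_width: 0.0508
```

>>> send_rows --increments '[[[0,0,0,0,0,0],[0,0,0,0,0,0],[0,0,0,0,0,0],[0,0,0,0,0,0]]]' --grip 1.0

```text
clock: 5.2
eef_pos: [0.5714, 0.0618, 0.1515]
tool_rot: [-0.084, 0.996, 0.0, 0.001]
ft_force: [-0.9, 0.6, 6.4]
grip_width: 0.0119
```

>>> send_rows --increments '[[[0,0.1,0,0,0,0],[0,0.1,0,0,0,0],[0,0.1,0,0,0,0],[0,0.1,0,0,0,0]]]'

```text
clock: 5.7
eef_pos: [0.5683, 0.0806, 0.1515]
tool_rot: [-0.084, 0.996, -0.001, 0.001]
ft_force: [-0.5, -2.0, 5.8]
grip_width: 0.0119
```

Run:
```python
from h import *
plan([0,0,0]); c=snap('side','s2'); im=cv2.resize(c['color'][130:310,140:340,::-1],None,fx=4,fy=4,interpolation=cv2.INTER_CUBIC); cv2.imwrite('pics/s2z.png',im[:, :])
```

```text
now 5.7 [0.5683 0.0806 0.1515] F [-0.5 -2.   5.8] w 0.0119 j [ 0.14  0.43  0.05  1.18 -0.   -0.03]
shift(tool now) units [11.482  0.319  3.001]
```

View pics/s2z.png

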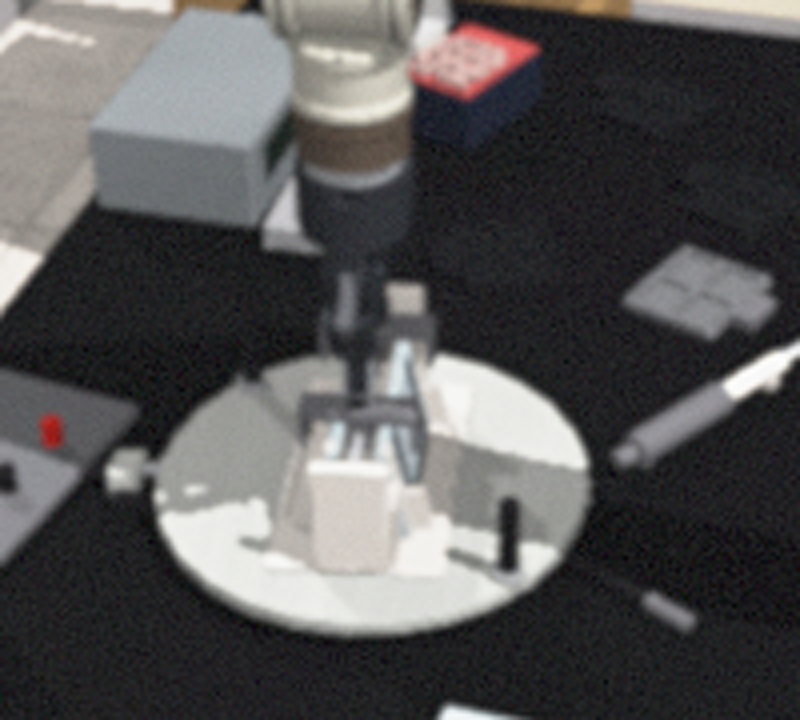

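>>> send_rows --increments '[[[0,0.12,0,0,0,0],[0,0.12,0,0,0,0],[0,0.12,0,0,0,0],[0,0.06,0,0,0,0],[0,0,0,0,0,0]]]'

```text
clock: 6.38
eef_pos: [0.5647, 0.1018, 0.1515]
tool_rot: [-0.084, 0.996, -0.0, 0.001]
ft_force: [-0.7, 0.6, 4.8]
grip_width: 0.0119
```

>>> send_rows --increments '[[[0,0.06,0,0,0,0],[0,0.06,0,0,0,0],[0,0,0,0,0,0]]]'

```text
clock: 6.75
eef_pos: [0.5638, 0.1075, 0.1515]
tool_rot: [-0.084, 0.996, -0.0, 0.001]
ft_force: [0.1, -0.2, 4.1]
grip_width: 0.0123
```

>>> send_rows --increments '[[[0,0.06,0,0,0,0],[0,0.04,0,0,0,0],[0,0,0,0,0,0]]]'

```text
clock: 7.12
eef_pos: [0.563, 0.1124, 0.1515]
tool_rot: [-0.084, 0.996, -0.0, 0.001]
ft_force: [-0.4, -0.6, 6.0]
grip_width: 0.012
```

>>> send_rows --increments '[[[0,0.06,0,0,0,0],[0,0,0,0,0,0]]]'

```text
clock: 7.38
eef_pos: [0.5625, 0.1154, 0.1515]
tool_rot: [-0.084, 0.996, -0.0, 0.001]
ft_force: [-0.4, -0.9, 5.4]
grip_width: 0.012
```

Run:
```python
from h import *
plan([0,0,0]); c=snap('side','s3'); im=cv2.resize(c['color'][170:310,160:310,::-1],None,fx=5,fy=5,interpolation=cv2.INTER_CUBIC); cv2.imwrite('pics/s3z.png',im[:600, :])
c=snap('top','t3'); im=cv2.resize(c['color'][130:230,200:310,::-1],None,fx=6,fy=6,interpolation=cv2.INTER_CUBIC); cv2.imwrite('pics/t3z.png',im[:600, :])
```

```text
now 7.375 [0.5625 0.1154 0.1515] F [-0.4 -0.9  5.4] w 0.012 j [ 0.2   0.43  0.05  1.18 -0.    0.03]
shift(tool now) units [11.486 -0.385  2.999]
```

View pics/s3z.png

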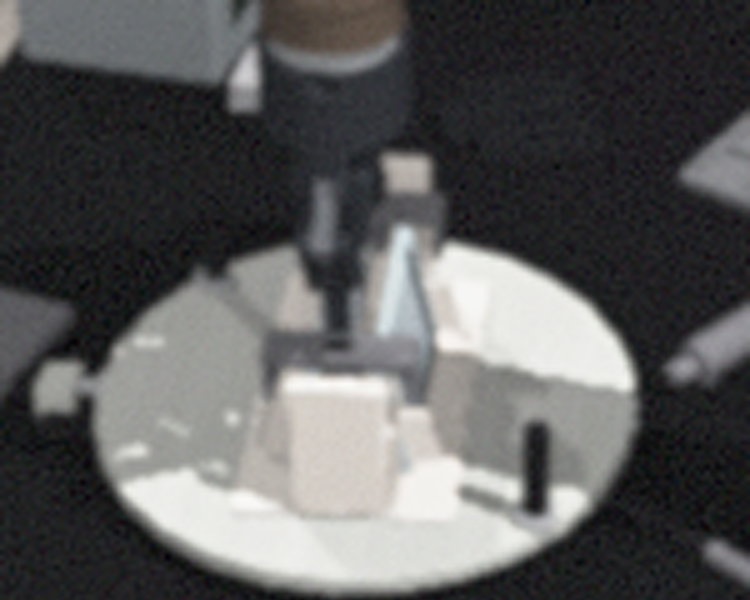

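View pics/t3z.png

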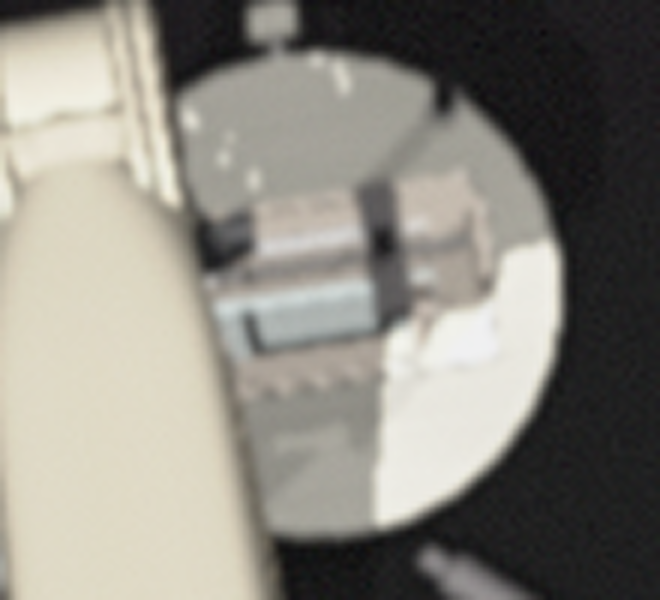

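>>> send_rows --increments '[[[0,0.06,0,0,0,0],[0,0,0,0,0,0]]]'

```text
clock: 7.72
eef_pos: [0.5623, 0.1166, 0.1515]
tool_rot: [-0.084, 0.996, -0.002, 0.002]
ft_force: [1.3, -5.8, 5.2]
grip_width: 0.0118
```

>>> send_rows --increments '[[[0,0.06,0,0,0,0],[0,0,0,0,0,0]]]'

```text
clock: 7.98
eef_pos: [0.5622, 0.1169, 0.1515]
tool_rot: [-0.083, 0.997, -0.005, 0.002]
ft_force: [1.4, -11.9, 5.1]
grip_width: 0.0123
```

>>> send_rows --increments '[[[0,-0.12,0,0,0,0],[0,0,0,0,0,0],[0,0,0,0,0,0]]]'

```text
clock: 8.35
eef_pos: [0.5625, 0.115, 0.1514]
tool_rot: [-0.084, 0.996, -0.001, 0.001]
ft_force: [-0.0, -1.6, 6.2]
grip_width: 0.0126
```

>>> send_rows --increments '[[[0,0,0,0,0,0],[0,0,0,0,0,0],[0,0,-0.4,0,0,0],[0,0,-0.8,0,0,0],[0,0,0,0,0,0]]]' --grip 0.4

```text
clock: 8.98
eef_pos: [0.5634, 0.1162, 0.2135]
tool_rot: [-0.084, 0.996, 0.0, 0.003]
ft_force: [0.2, 1.0, 0.4]
grip_width: 0.0513
```

Run:
```python
from h import *
p=stand([[0,-.0485,.15]])[0]; print(p); plan(p,tgtR(99.7))
```

```text
[ 0.58517173 -0.01830662  0.15      ]
now 8.975 [0.5634 0.1162 0.2135] F [0.2 1.  0.4] w 0.0513 j [0.2  0.4  0.16 1.32 0.   0.03]
shift(tool now) units [ 0.031 -2.726  1.268]
turn units [ 0.001  0.036 -0.002] shift after turn [ 0.024 -2.726  1.269]
```

>>> send_rows --increments '[[[0,-0.6,0,0,0,0],[0.02,-0.8,0,0,0,0],[0,-0.8,0,0,0,0],[0,-0.5,0.2,0,0,0],[0,0,0.5,0,0,0],[0,0,0.4,0,0,0],[0,0,0.16,0,0,0],[0,0,0,0,0,0]]]'

```text
clock: 9.98
eef_pos: [0.5825, -0.0174, 0.1463]
tool_rot: [-0.084, 0.996, 0.0, -0.001]
ft_force: [0.2, -0.4, 0.0]
grip_width: 0.0514
```

>>> send_rows --increments '[[[0,0,0,0,0,0],[0,0,0,0,0,0],[0,0,0,0,0,0],[0,0,0,0,0,0]]]' --grip 1.0

```text
clock: 10.48
eef_pos: [0.5838, -0.0175, 0.1484]
tool_rot: [-0.084, 0.996, -0.0, 0.001]
ft_force: [-1.0, 0.4, 6.0]
grip_width: 0.012
```

>>> send_rows --increments '[[[0,-0.12,0,0,0,0],[0,-0.12,0,0,0,0],[0,-0.12,0,0,0,0],[0,-0.12,0,0,0,0],[0,0,0,0,0,0]]]'

```text
clock: 11.1
eef_pos: [0.5879, -0.0418, 0.1484]
tool_rot: [-0.084, 0.996, -0.0, 0.001]
ft_force: [0.2, -1.3, 6.0]
grip_width: 0.0119
```

>>> send_rows --increments '[[[0,-0.1,0,0,0,0],[0,-0.1,0,0,0,0],[0,-0.04,0,0,0,0],[0,0,0,0,0,0]]]'

```text
clock: 11.6
eef_pos: [0.5898, -0.0532, 0.1484]
tool_rot: [-0.084, 0.996, -0.0, 0.001]
ft_force: [-0.8, 0.1, 6.1]
grip_width: 0.0122
```

>>> send_rows --increments '[[[0,-0.04,0,0,0,0],[0,0,0,0,0,0]]]'

```text
clock: 11.85
eef_pos: [0.5901, -0.055, 0.1484]
tool_rot: [-0.084, 0.996, 0.0, 0.001]
ft_force: [-1.1, 0.2, 7.2]
grip_width: 0.0124
```

>>> send_rows --increments '[[[0,-0.04,0,0,0,0],[0,0,0,0,0,0]]]'

```text
clock: 12.1
eef_pos: [0.5904, -0.057, 0.1485]
tool_rot: [-0.084, 0.996, 0.0, 0.001]
ft_force: [-0.9, 0.6, 6.1]
grip_width: 0.0123
```

>>> send_rows --increments '[[[0,-0.04,0,0,0,0],[0,0,0,0,0,0]]]'

```text
clock: 12.35
eef_pos: [0.5905, -0.0576, 0.1484]
tool_rot: [-0.085, 0.996, 0.001, 0.001]
ft_force: [-2.0, 3.7, 6.7]
grip_width: 0.0121
```

>>> send_rows --increments '[[[0,0.06,0,0,0,0],[0,0,0,0,0,0]]]'

```text
clock: 12.6
eef_pos: [0.5903, -0.0563, 0.1484]
tool_rot: [-0.084, 0.996, -0.0, 0.001]
ft_force: [-0.7, -0.0, 5.2]
grip_width: 0.0118
```

>>> send_rows --increments '[[[0,0,0,0,0,0],[0,0,0,0,0,0],[0,0,-0.4,0,0,0],[0,0,-1,0,0,0],[0.6,0.6,-0.6,0,0,0],[1,0.7,0,0,0,0],[1,0.7,0,0,0,0],[0,0,0,0,0,0]]]' --grip 0.2

```text
clock: 13.6
eef_pos: [0.4398, 0.0217, 0.2465]
tool_rot: [-0.086, 0.996, 0.0, -0.002]
ft_force: [0.7, -1.0, 1.1]
grip_width: 0.0683
```

Run:
```python
from h import *
c=snap('top','t4'); im=cv2.resize(c['color'][110:260,150:350,::-1],None,fx=4,fy=4,interpolation=cv2.INTER_CUBIC); cv2.imwrite('pics/t4z.png',im)
print('gel',fit_plate(c,[.4333,.2754,-.065]))
st()
```

```text
gel (array([ 0.43336156,  0.2751235 , -0.06540081]), np.float64(0.9829864630909967))
13.65 [0.443  0.0212 0.2473] [-8.510e-02  9.964e-01 -1.000e-04 -2.000e-04] [ 0.048  0.126 -0.116  1.329 -0.    -0.122] [ 0.11 -0.49 -0.37] 0.0677770630129396
```

View pics/t4z.png

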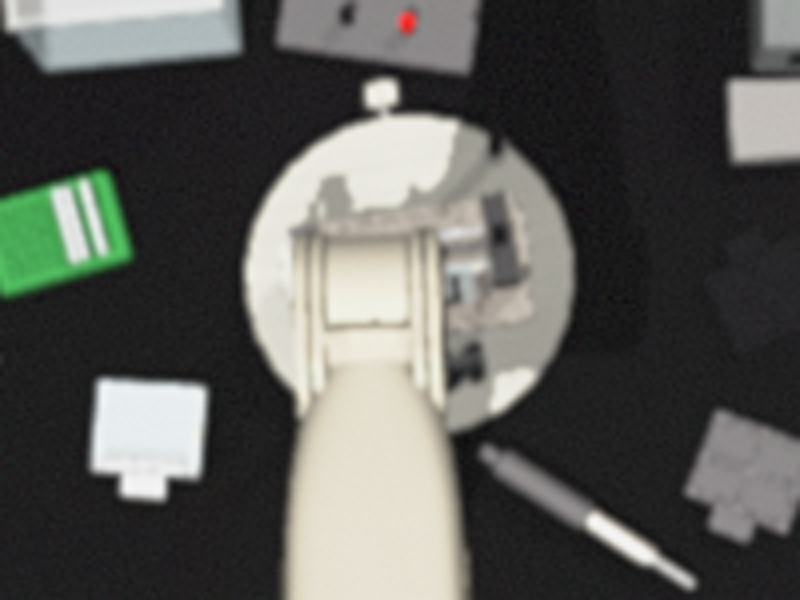

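Run:
```python
from h import *
g=[.4333,.2752,-.0654]; Rg=R.from_euler('z',g[2]).as_matrix()
p=Rg@[-.054,0,0]+[g[0],g[1],.010]; print(p); plan(p,tgtR(90+np.degrees(g[2])))
```

```text
[0.37941544 0.27872908 0.01      ]
now 13.65 [0.443  0.0212 0.2473] F [ 0.1 -0.5 -0.4] w 0.0678 j [ 0.05  0.13 -0.12  1.33 -0.   -0.12]
shift(tool now) units [0.378 5.292 4.745]
turn units [-1.000e-03 -3.000e-03  1.351e+00] shift after turn [1.606 5.056 4.745]
```

>>> send_rows --increments '[[[0,0,0,0,0,0.7],[0,0,0,0,0,0.65],[0.26,0.85,0,0,0,0],[0.27,0.85,0,0,0,0],[0.27,0.85,0,0,0,0],[0.27,0.85,0,0,0,0],[0.27,0.85,0,0,0,0],[0.27,0.81,0,0,0,0]]]'

```text
clock: 14.65
eef_pos: [0.3828, 0.2806, 0.2473]
tool_rot: [0.034, 0.999, 0.0, 0.001]
ft_force: [1.1, 0.0, 0.2]
grip_width: 0.068
```

>>> send_rows --increments '[[[0,0,0.8,0,0,0],[0,0,0.8,0,0,0],[0,0,0.8,0,0,0],[0,0,0.8,0,0,0],[0,0,0,0,0,0]]]'

```text
clock: 15.28
eef_pos: [0.3805, 0.2772, 0.0844]
tool_rot: [0.034, 0.999, -0.002, -0.003]
ft_force: [0.1, -0.1, 0.6]
grip_width: 0.0681
```

Run:
```python
from h import *
g=[.4333,.2752,-.0654]; Rg=R.from_euler('z',g[2]).as_matrix()
p=Rg@[-.054,0,0]+[g[0],g[1],.010]; plan(p,tgtR(90+np.degrees(g[2])))
c=snap('side','s5'); im=cv2.resize(c['color'][250:400,220:420,::-1],None,fx=4,fy=4,interpolation=cv2.INTER_CUBIC); cv2.imwrite('pics/s5z.png',im)
```

```text
now 15.275 [0.3805 0.2772 0.0844] F [ 0.1 -0.1  0.6] w 0.0681 j [ 0.63  0.32 -0.32  0.94 -0.    0.7 ]
shift(tool now) units [0.015 0.035 1.488]
turn units [-0.026 -0.029 -0.013] shift after turn [0.023 0.028 1.488]
```

View pics/s5z.png

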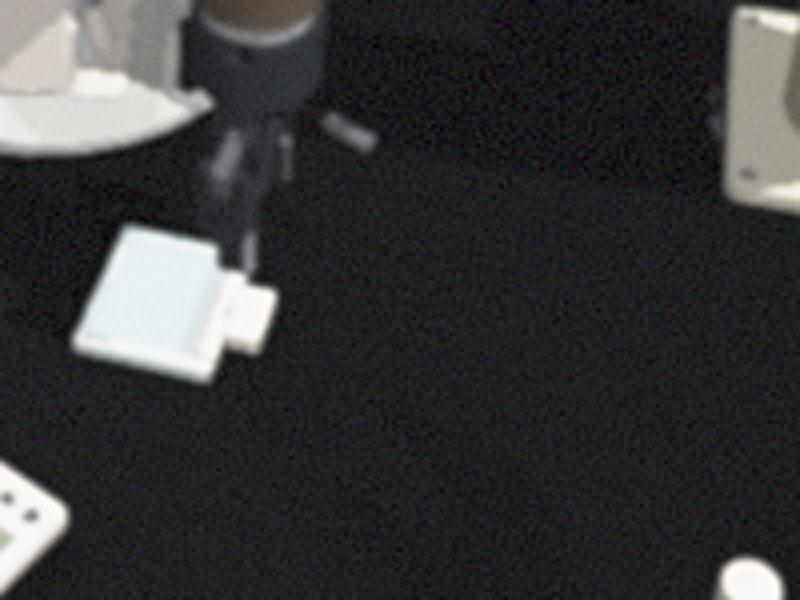

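>>> send_rows --increments '[[[0.02,0.03,0.5,0,0,0],[0,0,0.5,0,0,0],[0,0,0.3,0,0,0],[0,0,0.18,0,0,0],[0,0,0,0,0,0]]]'

```text
clock: 15.95
eef_pos: [0.3815, 0.2807, 0.014]
tool_rot: [0.034, 0.999, 0.0, 0.001]
ft_force: [-0.6, -0.8, -0.1]
grip_width: 0.0687
```

>>> send_rows --increments '[[[0,0,0,0,0,0],[0,0,0,0,0,0],[0,0,0,0,0,0],[0,0,0,0,0,0]]]' --grip 1.0

```text
clock: 16.45
eef_pos: [0.3813, 0.2806, 0.0147]
tool_rot: [0.033, 0.999, 0.001, 0.001]
ft_force: [-0.9, -0.8, 5.6]
grip_width: 0.0374
```

>>> send_rows --increments '[[[0,0,-0.15,0,0,0],[0,0,-0.25,0,0,0],[0,0,-0.3,0,0,0],[0,0,-0.3,0,0,0],[0,0,-0.3,0,0,0],[0,0,-0.3,0,0,0],[0,0,-0.3,0,0,0],[0,0,0,0,0,0]]]'

```text
clock: 17.45
eef_pos: [0.3814, 0.2808, 0.11]
tool_rot: [0.033, 0.999, 0.001, 0.001]
ft_force: [-0.3, -0.1, -1.9]
grip_width: 0.0377
```

Run:
```python
from h import *
plan([0,0,0]); c=snap('side','s6'); im=cv2.resize(c['color'][230:380,220:420,::-1],None,fx=4,fy=4,interpolation=cv2.INTER_CUBIC); cv2.imwrite('pics/s6z.png',im)
```

```text
now 17.45 [0.3814 0.2808 0.11  ] F [-0.3 -0.1 -1.9] w 0.0377 j [ 0.63  0.29 -0.29  0.99  0.    0.7 ]
shift(tool now) units [ 7.242 -6.119  2.167]
```

View pics/s6z.png

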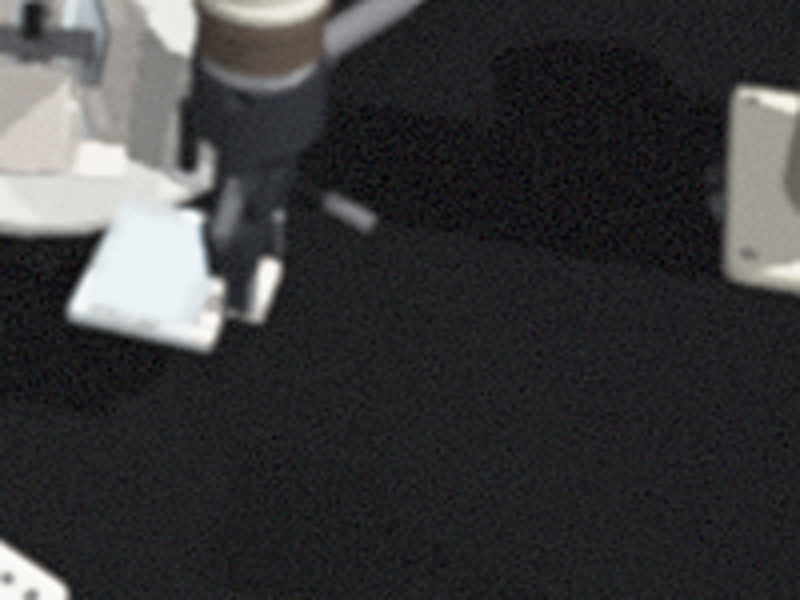

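>>> send_rows --increments '[[[0,0,-0.6,0,0,-0.65],[0,0,-0.8,0,0,-0.68],[0,0,-0.6,0,0.5,0],[0,0,0,0,0.8,0],[0,0,0,0,0.9,0],[0,0,0,0,0.9,0],[0,0,0,0,0.9,0],[0,0,0,0,0,0]]]'

```text
clock: 18.5
eef_pos: [0.3809, 0.2794, 0.2018]
tool_rot: [-0.076, 0.935, -0.03, -0.345]
ft_force: [-0.2, 0.3, -2.4]
grip_width: 0.0373
```

```bash
cat >> h.py <<'E'
def platecorners(sw=None):
    h=[]
    for x0,x1,y0,y1,z0,z1 in((-42,42,-50,50,0,8),(-64,-42,-20,20,0,12)):
        h.append(np.array([[x,y,z] for x in(x0,x1) for y in(y0,y1) for z in(z0,z1)])/1e3)
    return h
def draw_plate(c,im,T,u0,v0,s,col=(0,0,255)):
    for b in platecorners():
        q=proj(c,b@T[:3,:3].T+T[:3,3]); q=np.round((q-[u0-.5,v0-.5])*s-.5).astype(int)
        for i in range(8):
            for k in(1,2,4):
                if not i&k: cv2.line(im,tuple(map(int,q[i])),tuple(map(int,q[i|k])),col,1,cv2.LINE_AA)
def held_plate(phi_rel=0,off=(-.052,0,.0147)):
    """plate pose from TCP; phi_rel: swing deg about tool y rel. to grasp (plate parallel to tool -x.. )"""
    o=get_obs(); Rt=R.from_quat(o['tool_rot'])
    # tool x = -plate x, tool y = plate y, tool z = -plate z at grasp
    Rp0=np.diag([-1.,1,-1]); piv=np.array([0,0,.006])
    Rs=R.from_euler('y',phi_rel,degrees=True).as_matrix()
    Rpt=Rs@Rp0; pt=piv+Rs@((-Rp0@np.array(off))-piv)
    T=np.eye(4); T[:3,:3]=Rt.as_matrix()@Rpt; T[:3,3]=Rt.apply(pt)+o['eef_pos']; return T
def view(cam,fn,box,s,T=None,sw=None):
    c=snap(cam,fn); u0,u1,v0,v1=box; im=cv2.resize(c['color'][v0:v1,u0:u1,::-1],None,fx=s,fy=s,interpolation=cv2.INTER_CUBIC).copy()
    if T is not None: draw_plate(c,im,T,u0,v0,s)
    cv2.imwrite(f'pics/{fn}z.png',im); return c
E
python3 - <<'E'
from h import *
plan([0,0,0]); view('side','s7',(220,420,200,350),4,held_plate())
E
```

```text
now 18.5 [0.3809 0.2794 0.2018] F [-0.2  0.3 -2.4] w 0.0373 j [0.5  0.75 0.47 1.98 0.21 0.26]
shift(tool now) units [ 3.764 -4.251  8.563]
```

View pics/s7z.png

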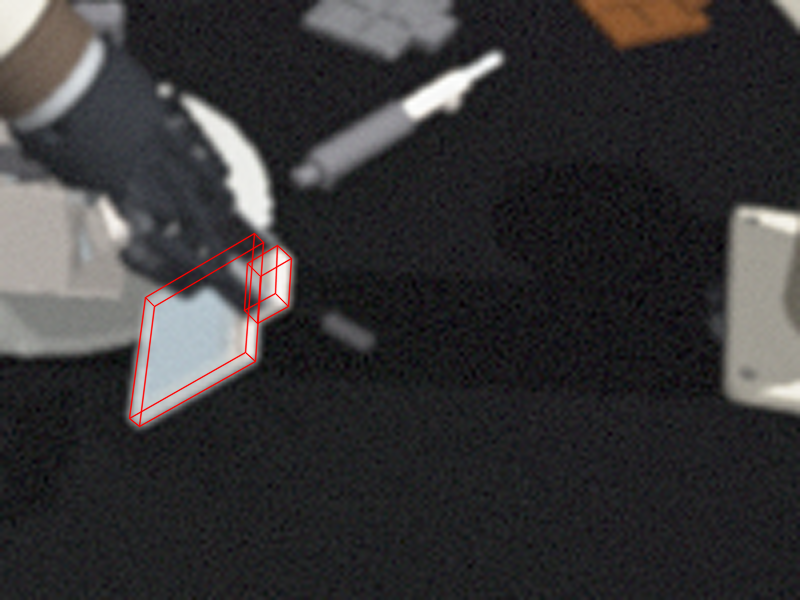

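Run:
```python
from h import *
o=get_obs(); r=R.from_quat(o['tool_rot']).as_matrix(); print(r.round(3)); 
for q in([-.13,0,.19],[-.107,0,.105]):
    p=stand([q])[0]; print(p); plan(p,tgtR(99.5,40))
```

```text
[[-0.753 -0.164 -0.637]
 [-0.124  0.986 -0.108]
 [ 0.646 -0.002 -0.763]]
[0.44885855 0.00759638 0.19      ]
now 18.55 [0.3807 0.2798 0.2047] F [-0.6 -0.1 -0.9] w 0.0376 j [0.5  0.74 0.47 1.98 0.21 0.26]
shift(tool now) units [-0.544 -5.592 -0.059]
turn units [-0.005 -0.025 -0.014] shift after turn [-0.531 -5.594 -0.062]
[0.47152973 0.01147164 0.105     ]
now 18.55 [0.3807 0.2798 0.2047] F [-0.6 -0.1 -0.9] w 0.0376 j [0.5  0.74 0.47 1.98 0.21 0.26]
shift(tool now) units [-1.994 -5.586  0.942]
turn units [-0.005 -0.025 -0.014] shift after turn [-1.976 -5.592  0.945]
```

>>> send_rows --increments '[[[-0.04,-0.5,-0.05,0,0,0],[-0.08,-0.8,0,0,0,0],[-0.08,-0.8,0,0,0,0],[-0.08,-0.8,0,0,0,0],[-0.08,-0.8,0,0,0,0],[-0.08,-0.8,0,0,0,0],[-0.1,-0.8,0,0,0,0],[0,-0.29,0,0,0,0]]]'

```text
clock: 19.55
eef_pos: [0.4486, 0.0066, 0.1952]
tool_rot: [-0.076, 0.938, -0.028, -0.338]
ft_force: [-0.5, 0.9, -0.7]
grip_width: 0.0372
```

Run:
```python
from h import *
p=stand([[-.109,0,.110]])[0]; print(p); plan(p,tgtR(99.6,40)); view('side','s8',(160,360,140,290),4,held_plate())
```

```text
[0.46955832 0.01113466 0.11      ]
now 19.55 [0.4486 0.0066 0.1952] F [-0.5  0.9 -0.7] w 0.0372 j [ 0.06  0.72  0.41  1.95 -0.07 -0.08]
shift(tool now) units [-1.415  0.023  1.041]
turn units [ 0.01   0.04  -0.024] shift after turn [-1.423  0.019  1.031]
```

View pics/s8z.png

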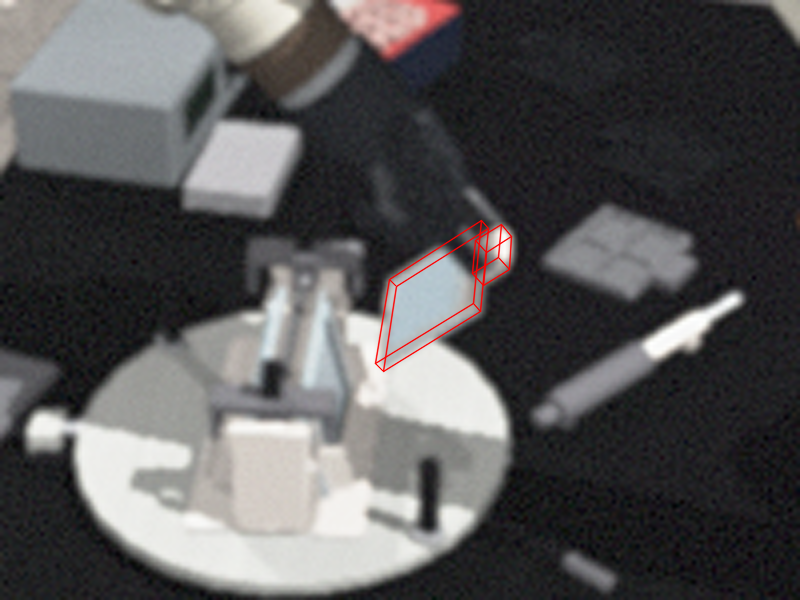

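>>> send_rows --increments '[[[-0.3,0,0.25,0,0.02,-0.02],[-0.4,0.02,0.3,0,0.02,0],[-0.35,0,0.25,0,0,0],[-0.25,0,0.16,0,0,0],[-0.12,0,0.08,0,0,0],[0,0,0,0,0,0]]]'

```text
clock: 20.35
eef_pos: [0.4684, 0.0127, 0.1067]
tool_rot: [-0.079, 0.935, -0.028, -0.345]
ft_force: [0.7, -0.1, -0.5]
grip_width: 0.0372
```

Run:
```python
from h import *
p=stand([[-.106,0,.105]])[0]; print(p); plan(p,tgtR(99.6,40)); view('side','s9',(160,320,180,300),5,held_plate());
T=held_plate(); b=platecorners()[0]; w=b@T[:3,:3].T+T[:3,3]; w[:,:2]-=AX; print((w@R.from_euler('z',YAW).as_matrix()).round(4))
```

```text
[0.47251543 0.01164013 0.105     ]
now 20.35 [0.4684 0.0127 0.1067] F [ 0.7 -0.1 -0.5] w 0.0372 j [ 0.07  0.84  0.4   1.83 -0.06 -0.08]
shift(tool now) units [-0.081 -0.035 -0.024]
turn units [ 0.008 -0.047  0.011] shift after turn [-0.081 -0.035 -0.023]
[[-0.1117 -0.0483  0.0896]
 [-0.1065 -0.0483  0.0957]
 [-0.1115  0.0517  0.0898]
 [-0.1064  0.0517  0.0959]
 [-0.0477 -0.0483  0.0351]
 [-0.0425 -0.0483  0.0412]
 [-0.0476  0.0517  0.0353]
 [-0.0424  0.0517  0.0414]]
```

View pics/s9z.png

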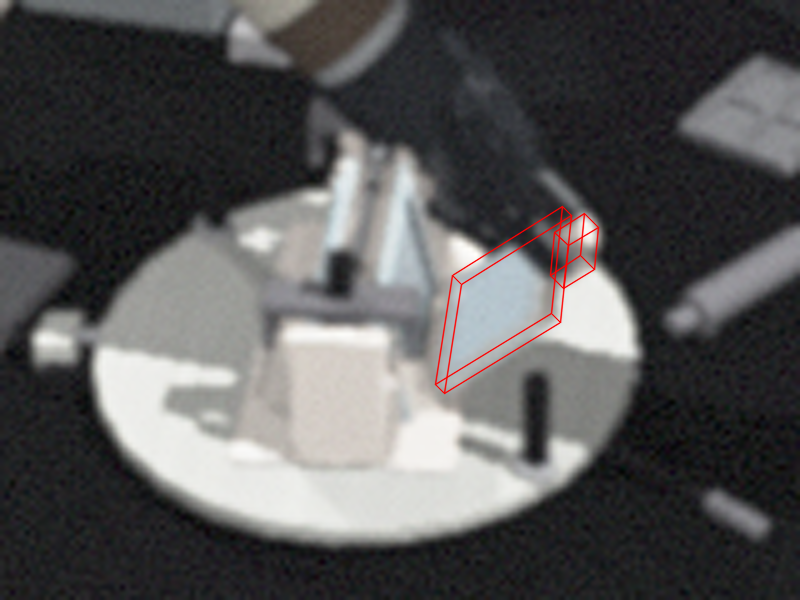

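>>> send_rows --increments '[[[-0.06,-0.035,0,0,0,0],[-0.06,0,0,0,0,0],[-0.05,0,0,0,0,0],[0,0,0,0,0,0]]]'

```text
clock: 20.9
eef_pos: [0.4754, 0.0119, 0.1018]
tool_rot: [-0.079, 0.935, -0.028, -0.344]
ft_force: [0.7, -0.4, -0.3]
grip_width: 0.0377
```

```bash
cat >> h.py <<'E'
def instand(p,sw=0): 
    p=np.array(p,float); return np.r_[p[:2]-AX,p[2]]@R.from_euler('z',YAW+sw).as_matrix()
def hp(phi=0):
    o=get_obs(); T=held_plate(phi); b=platecorners()[0][[4,5,6,7]]; w=b@T[:3,:3].T+T[:3,3]
    print('tcp stand',instand(o['eef_pos']).round(4)); print('foot corners',[instand(x).round(4).tolist() for x in w]); print('F',np.round(o['ft_force'],1),'M',np.round(o['ft_torque'],2),'w',round(o['grip_width'],4),'j4',round(o['joint_pos'][3],3))
E
python3 - <<'E'
from h import *
hp()
E
```

```text
tcp stand [-0.1031 -0.0002  0.1018]
foot corners [[-0.0411, -0.0501, 0.0296], [-0.036, -0.0501, 0.0357], [-0.041, 0.0499, 0.0298], [-0.0358, 0.0499, 0.0359]]
F [ 0.7 -0.4 -0.3] M [ 0.12 -0.7   0.02] w 0.0377 j4 1.835
```

```bash
cat >> h.py <<'E'
def seat_path(phis,tilt=40,piv=(-.052,.0087),pl=.006,xin=-.036,zf=.030):
    out=[]
    for f in np.radians(phis):
        # plate (x,z)->stand: x*cos+z*sin , -x*sin+z*cos
        rot=lambda x,z: np.array([x*np.cos(f)+z*np.sin(f),-x*np.sin(f)+z*np.cos(f)])
        a,b,p=rot(.042,0),rot(.042,.008),rot(*piv)
        off=np.array([xin-b[0],zf-min(a[1],b[1])]); P=p+off
        t=np.radians(tilt); tz=np.array([-np.sin(t),-np.cos(t)]); out.append(P-pl*tz)
    return np.array(out)
def rows_for(path,tilt=40):
    t=np.radians(tilt); tz=np.array([-np.sin(t),-np.cos(t)]); tx=np.array([-np.cos(t),np.sin(t)])
    d=np.diff(path,axis=0)/.05; return np.c_[d@tx,d@tz]
E
python3 - <<'E'
from h import *
ph=np.arange(40,103,5.); ph=np.r_[ph,102]
p=seat_path(ph); 
o=get_obs(); p=np.r_[[instand(o['eef_pos'])[[0,2]]],p]; r=rows_for(p)
for f,a,b in zip(ph,p[1:],r): print(f,a.round(4),b.round(3))
E
```

```text
40.0 [-0.1037  0.1017] [0.007 0.009]
45.0 [-0.0981  0.1072] [-0.014 -0.157]
50.0 [-0.092   0.1122] [-0.029 -0.155]
55.0 [-0.0855  0.1166] [-0.044 -0.151]
60.0 [-0.0785  0.1204] [-0.058 -0.147]
65.0 [-0.0712  0.1235] [-0.072 -0.142]
70.0 [-0.0636  0.1259] [-0.085 -0.135]
75.0 [-0.0558  0.1276] [-0.098 -0.127]
80.0 [-0.0478  0.1287] [-0.11  -0.119]
85.0 [-0.0396  0.129 ] [-0.121 -0.109]
90.0 [-0.0314  0.1286] [-0.131 -0.099]
95.0 [-0.0233  0.1282] [-0.131 -0.099]
100.0 [-0.0151  0.127 ] [-0.139 -0.087]
102.0 [-0.0119  0.1264] [-0.058 -0.031]
```

>>> send_rows --increments '[[[-0.04,0,0,0,0,0],[-0.014,0,-0.157,0,0,0],[-0.029,0,-0.155,0,0,0],[-0.044,0,-0.151,0,0,0],[0,0,0,0,0,0]]]'

```text
clock: 21.52
eef_pos: [0.4945, 0.015, 0.116]
tool_rot: [-0.079, 0.935, -0.028, -0.345]
ft_force: [-5.4, -1.5, 1.2]
grip_width: 0.0374
```

Run:
```python
from h import *
hp(0);hp(15); view('side','s10',(160,320,180,300),5,held_plate(0));
```

```text
tcp stand [-0.0838 -0.0004  0.116 ]
foot corners [[-0.0219, -0.0503, 0.0437], [-0.0167, -0.0504, 0.0498], [-0.0218, 0.0497, 0.0439], [-0.0166, 0.0496, 0.0499]]
F [-5.4 -1.5  1.2] M [-0.36  0.65 -0.12] w 0.0374 j4 1.907
tcp stand [-0.0838 -0.0004  0.116 ]
foot corners [[-0.0417, -0.0503, 0.029], [-0.0351, -0.0503, 0.0335], [-0.0415, 0.0497, 0.0291], [-0.035, 0.0497, 0.0337]]
F [-5.4 -1.5  1.2] M [-0.36  0.65 -0.12] w 0.0374 j4 1.907
```

View pics/s10z.png

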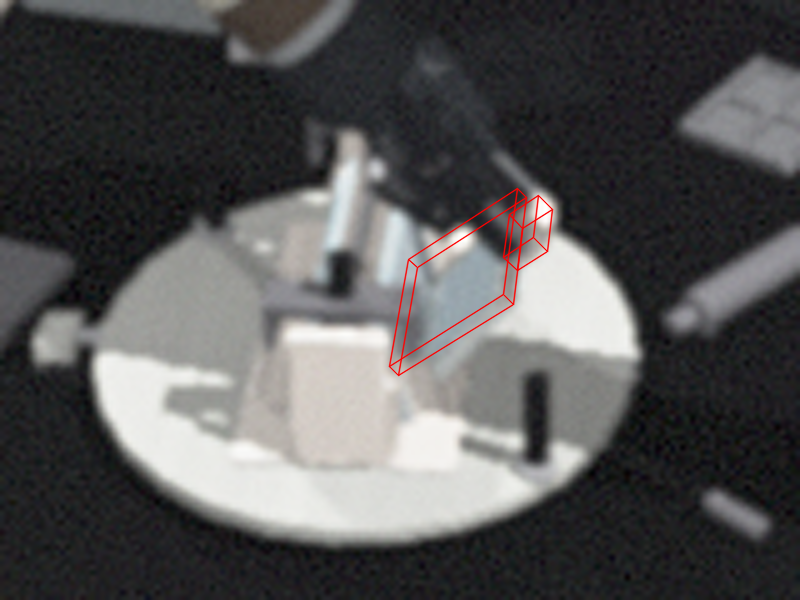

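>>> send_rows --increments '[[[-0.058,0,-0.147,0,0,0],[-0.072,0,-0.142,0,0,0],[-0.085,0,-0.135,0,0,0],[-0.098,0,-0.127,0,0,0],[0,0,0,0,0,0]]]'

```text
clock: 22.2
eef_pos: [0.5246, 0.0201, 0.1262]
tool_rot: [-0.079, 0.935, -0.028, -0.344]
ft_force: [-2.6, -0.4, 0.9]
grip_width: 0.0367
```

Run:
```python
from h import *
hp(35); view('side','s11',(160,320,180,300),5,held_plate(35));
```

```text
tcp stand [-0.0532 -0.0004  0.1262]
foot corners [[-0.0418, -0.0503, 0.0284], [-0.0341, -0.0503, 0.0304], [-0.0417, 0.0497, 0.0286], [-0.0339, 0.0497, 0.0306]]
F [-2.6 -0.4  0.9] M [-0.26  0.18 -0.05] w 0.0367 j4 1.999
```

View pics/s11z.png

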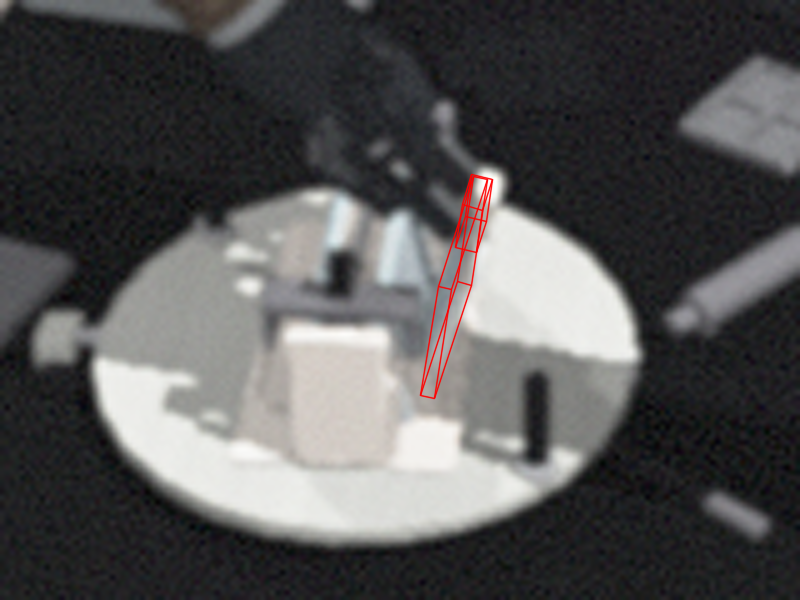

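>>> send_rows --increments '[[[-0.11,0,-0.119,0,0,0],[-0.121,0,-0.109,0,0,0],[-0.131,0,-0.099,0,0,0],[0,0,0,0,0,0]]]'

```text
clock: 22.75
eef_pos: [0.5485, 0.0243, 0.1263]
tool_rot: [-0.079, 0.935, -0.028, -0.344]
ft_force: [-1.5, -0.4, -0.5]
grip_width: 0.0358
```

Run:
```python
from h import *
hp(50); view('side','s12',(160,320,180,300),5,held_plate(50));
```

```text
tcp stand [-0.029  -0.0003  0.1263]
foot corners [[-0.0423, -0.0501, 0.0277], [-0.0343, -0.0501, 0.0277], [-0.0421, 0.0499, 0.0279], [-0.0341, 0.0499, 0.0279]]
F [-1.5 -0.4 -0.5] M [-0.19 -0.18 -0.02] w 0.0358 j4 2.071
```

View pics/s12z.png

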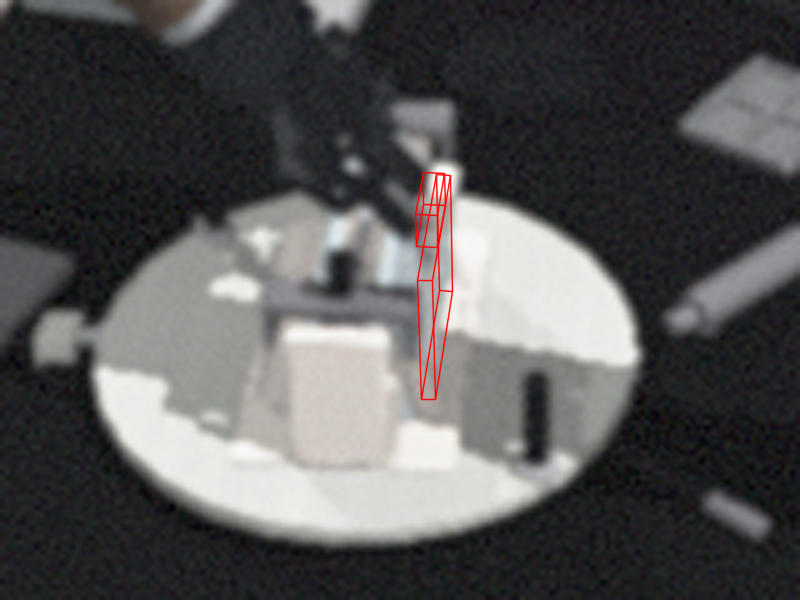

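>>> send_rows --increments '[[[0,0,0,0,-0.6,0],[-0.116,0,-0.061,0,0,0],[-0.116,0,-0.061,0,0,0],[0,0,0,0,0,0]]]'

```text
clock: 23.3
eef_pos: [0.5623, 0.0268, 0.125]
tool_rot: [-0.081, 0.952, -0.024, -0.294]
ft_force: [-1.1, -0.5, -0.1]
grip_width: 0.0343
```

>>> send_rows --increments '[[[-0.1,0,-0.055,0,0,0],[0,0,0,0,0,0]]]'

```text
clock: 23.55
eef_pos: [0.5671, 0.0276, 0.1242]
tool_rot: [-0.081, 0.952, -0.024, -0.295]
ft_force: [-1.4, -1.1, -0.3]
grip_width: 0.0346
```

Run:
```python
from h import *
hp(68); view('side','s13',(160,320,180,300),5,held_plate(68));
```

```text
tcp stand [-0.0101 -0.0002  0.1242]
foot corners [[-0.0423, -0.05, 0.0292], [-0.0345, -0.05, 0.0275], [-0.0422, 0.05, 0.0294], [-0.0344, 0.05, 0.0277]]
F [-1.4 -1.1 -0.3] M [ 0.03 -0.19 -0.11] w 0.0346 j4 1.971
```

View pics/s13z.png

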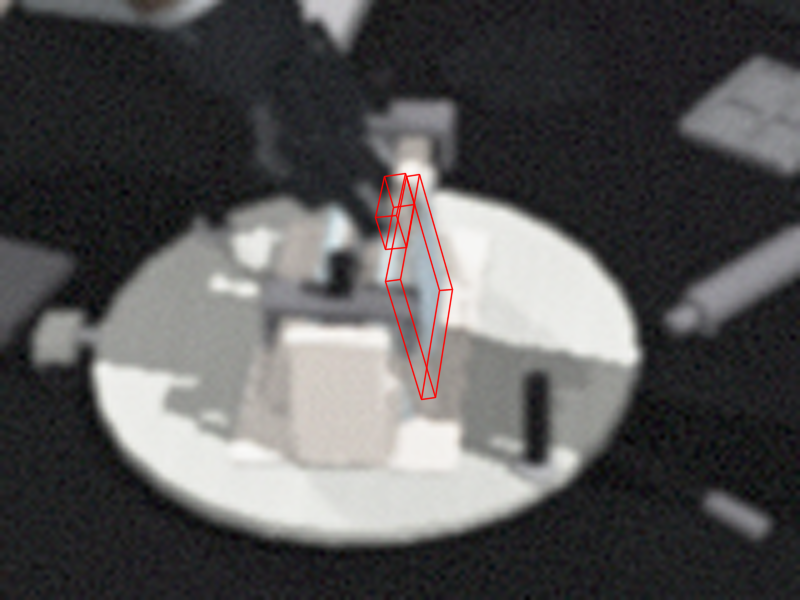

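>>> send_rows --increments '[[[-0.05,0,-0.034,0,0,0],[0,0,0,0,0,0]]]'

```text
clock: 23.85
eef_pos: [0.5696, 0.0279, 0.1245]
tool_rot: [-0.08, 0.952, -0.024, -0.295]
ft_force: [-2.9, -1.3, -2.0]
grip_width: 0.0347
```

>>> send_rows --increments '[[[-0.05,0,-0.034,0,0,0],[0,0,0,0,0,0]]]'

```text
clock: 24.1
eef_pos: [0.5726, 0.0285, 0.1247]
tool_rot: [-0.08, 0.952, -0.024, -0.295]
ft_force: [-2.2, -1.1, -1.4]
grip_width: 0.0343
```

Run:
```python
from h import *
hp(68)
T=np.eye(4); f=np.radians(102); Rl=R.from_euler('z',YAW)*R.from_euler('y',102,degrees=True)
# seated plate: inner corner (42,0,8) at stand (-.036,.,.030)
T[:3,:3]=Rl.as_matrix(); T[:3,3]=stand([[-.036,0,.030]])[0]-Rl.apply([.042,0,.008])
print('seat origin stand',instand(T[:3,3]))
view('side','s14',(160,320,180,300),5,T)
```

```text
tcp stand [-0.0045 -0.0003  0.1247]
foot corners [[-0.0366, -0.05, 0.0297], [-0.0288, -0.05, 0.028], [-0.0365, 0.05, 0.0299], [-0.0287, 0.05, 0.0282]]
F [-2.2 -1.1 -1.4] M [-0.06 -0.17 -0.03] w 0.0343 j4 1.989
seat origin stand [-3.50928898e-02 -1.31249633e-17  7.27454928e-02]
```

View pics/s14z.png

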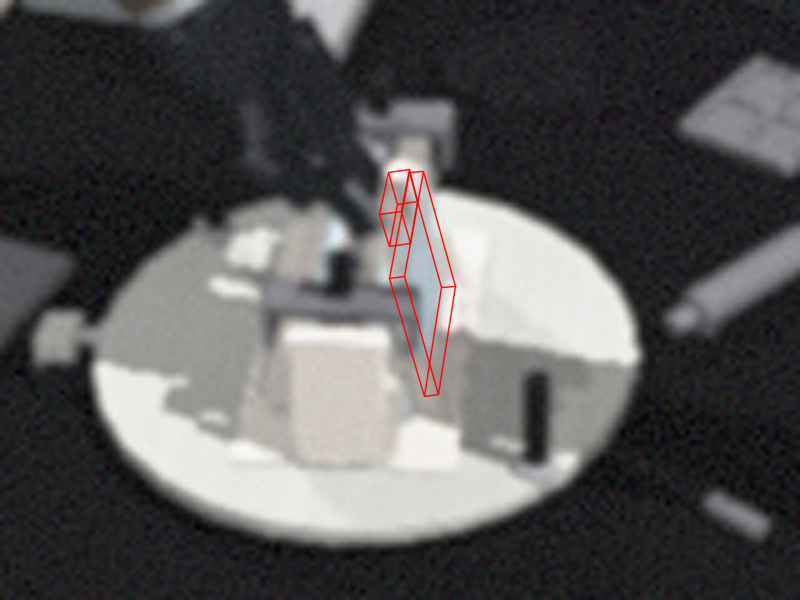

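>>> send_rows --increments '[[[0,0,0,0,0,0],[0,0,0,0,0,0],[0,0,0,0,0,0],[0,0,-0.3,0,0,0],[0,0,-0.5,0,0,0],[0,0,-0.7,0,0,0],[0,0,-0.7,0,0,0],[0,0,0,0,0,0]]]' --grip 0.2

```text
clock: 25.15
eef_pos: [0.5951, 0.035, 0.1943]
tool_rot: [-0.082, 0.959, -0.024, -0.27]
ft_force: [-0.4, -0.2, -0.6]
grip_width: 0.0684
```

```bash
cat >> h.py <<'E'
def seatT(side=-1,sw=0.):
    Rl=R.from_euler('z',YAW+sw+(0 if side<0 else np.pi))*R.from_euler('y',102,degrees=True)
    T=np.eye(4); T[:3,:3]=Rl.as_matrix(); T[:3,3]=stand([[side*.036,0,.030]],sw)[0]-Rl.apply([.042,0,.008]); return T
E
python3 - <<'E'
from h import *
T=seatT(); view('side','s15',(160,320,160,290),5,T); st()
E
```

```text
25.2 [0.5948 0.035  0.1931] [-0.0817  0.9587 -0.024  -0.2713] [ 0.082  0.988  1.016  2.149 -0.048 -0.074] [-0.39  0.17 -0.12] 0.06828491349138993
```

View pics/s15z.png

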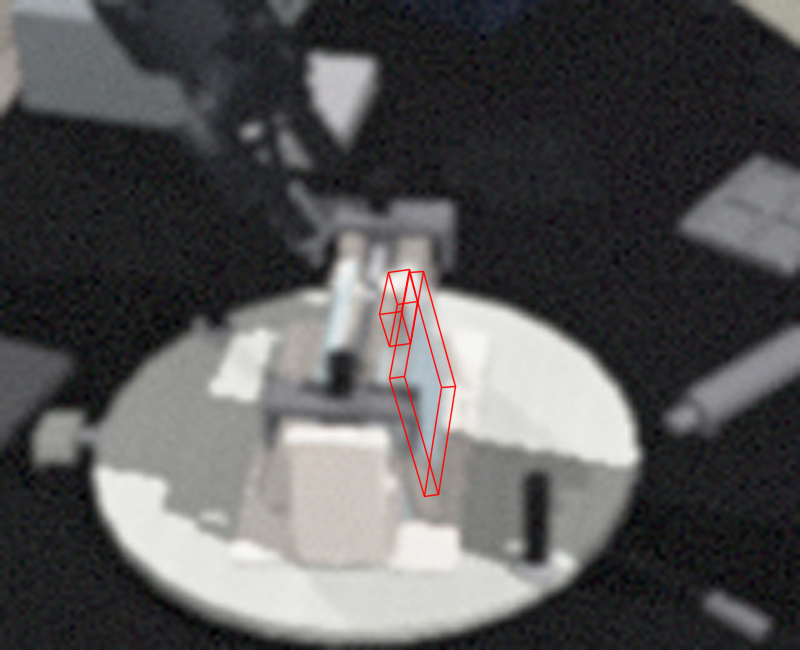

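>>> send_rows --increments '[[[0,0,0,0,-0.8,0],[0,0,0,0,-0.8,0],[0,0,0,0,-0.8,0],[0,0,-0.2,0,-0.75,0],[0,0,-0.4,0,0,0],[0.3,0,-0.2,0,0,0],[0,0,0,0,0,0]]]'

```text
clock: 26.08
eef_pos: [0.5811, 0.0325, 0.2321]
tool_rot: [-0.085, 0.996, -0.001, -0.002]
ft_force: [0.4, -0.5, -0.3]
grip_width: 0.0684
```

>>> send_rows --increments '[[[0.5,0.5,0,0,0,0],[0.8,1,0,0,0,0],[0.8,1,0,0,0,0],[0.8,1,0,0,0,0],[0.3,0.6,0,0,0,0],[0,0,0,0,0,0]]]' --grip 1.0

```text
clock: 26.82
eef_pos: [0.3915, 0.206, 0.2309]
tool_rot: [-0.087, 0.996, -0.001, -0.003]
ft_force: [-0.0, 0.1, -0.0]
grip_width: 0.0001
```

Run:
```python
from h import *
T=seatT(); view('top','t16',(200,310,120,230),6,None); view('side','s16',(160,320,180,300),5,None); st()
c=camera('top'); print('blank',fit_plate(c,[.394,-.2956,-.374]))
```

```text
26.925 [0.3929 0.2046 0.231 ] [-0.0855  0.9963 -0.0013 -0.0024] [ 4.800e-01  1.360e-01 -1.460e-01  1.293e+00 -1.000e-03  3.090e-01] [-0.59  0.11 -0.88] 5.917770731267833e-05
blank (array([ 0.39417167, -0.29562113, -0.37341024]), np.float64(0.9897209718328471))
```

View pics/t16z.png

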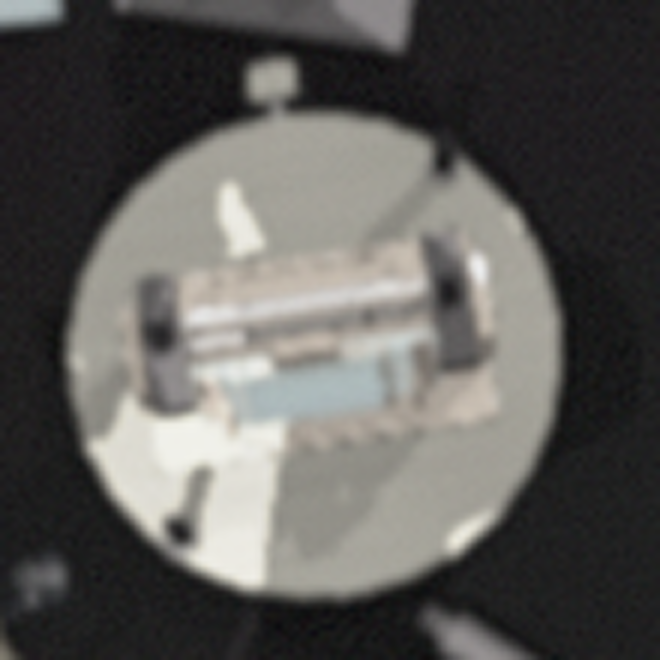

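View pics/s16z.png

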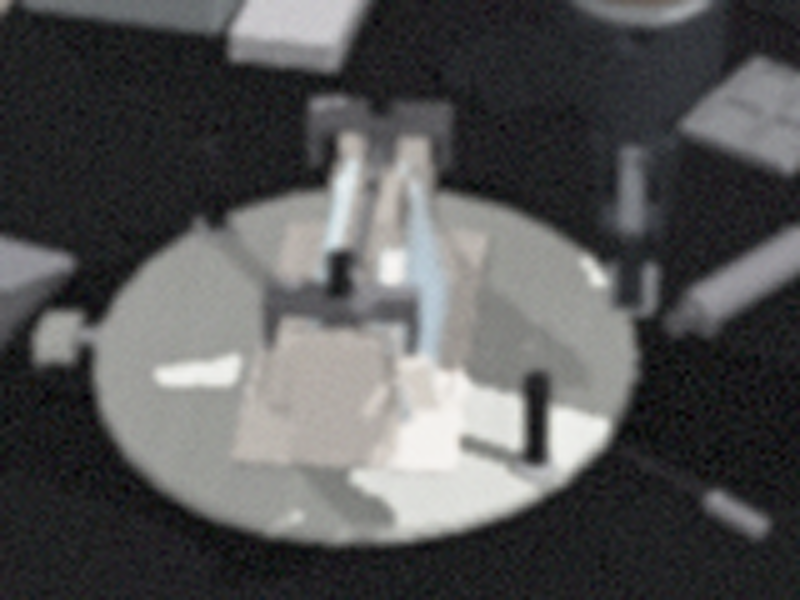

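```bash
python3 - <<'E'
from h import *
for n,fn,(u0,u1,v0,v1),s in(('top','t16',(210,300,130,220),8),('side','s16',(190,290,190,290),8)):
    c=dict(np.load(f'pics/{fn}.npz')); im=cv2.resize(c['color'][v0:v1,u0:u1,::-1],None,fx=s,fy=s,interpolation=cv2.INTER_CUBIC).copy(); im=np.clip(im*1.3,0,255).astype(np.uint8)
    draw_plate(c,im,seatT(),u0,v0,s); cv2.imwrite(f'pics/{fn}o.png',im[:600])
E
python3 - <<'E'
import cv2
a=cv2.imread('pics/t16o.png')[:600,:400*2//2+0];
E
```

```text
(no output)
```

View pics/t16o.png

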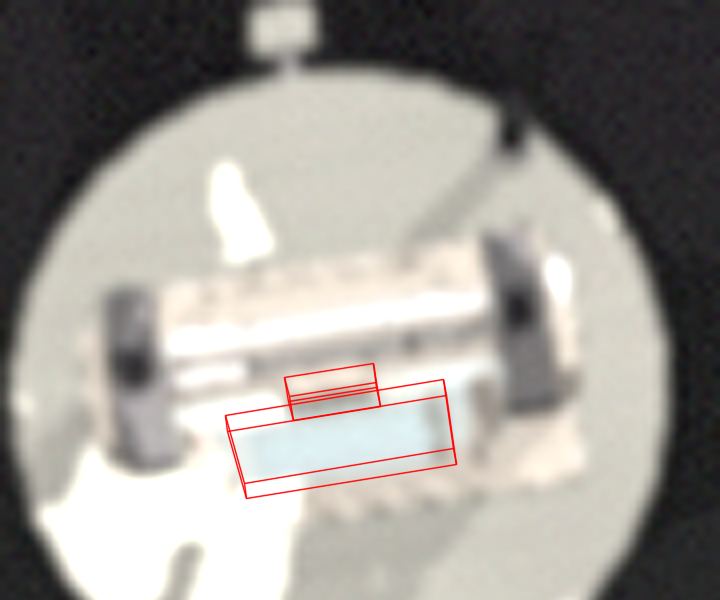

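View pics/s16o.png

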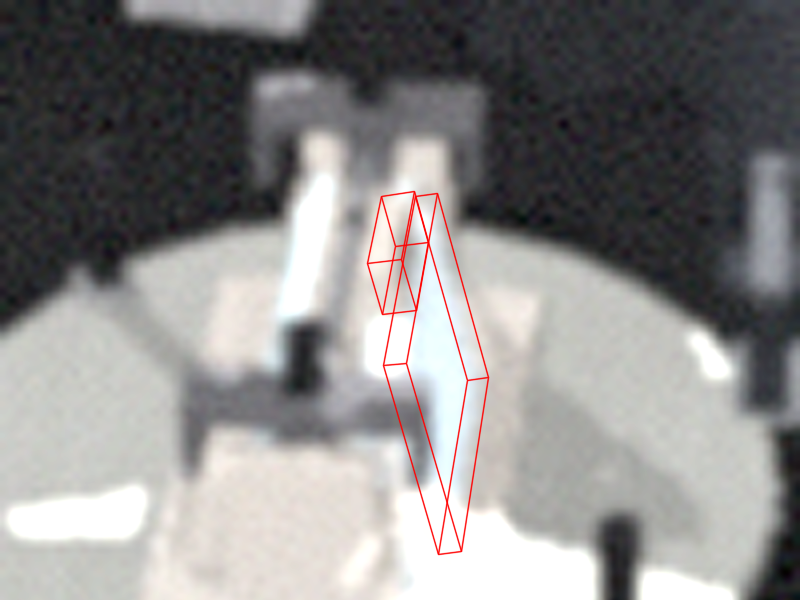

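```bash
cat >> h.py <<'E'
def pol():
    o=get_obs(); q=np.array(o['eef_pos'])[:2]-AX; r=np.hypot(*q); a=np.degrees(np.arctan2(q[1],q[0]))%360; M=R.from_quat(o['tool_rot']).as_matrix(); 
    print('t',o['clock'],'r',r.round(4),'ang(world)',a.round(2),'z',round(o['eef_pos'][2],4),'yang',np.degrees(np.arctan2(M[1,1],M[0,1])).round(1),'tiltz',M[:,2].round(3),'F',np.round(o['ft_force'],1),'j',np.round(o['joint_pos'],2))
E
python3 - <<'E'
from h import *
a=np.radians(120+9.7); p=[AX[0]+.145*np.cos(a),AX[1]+.145*np.sin(a),.078]; print(p); plan(p,tgtR(45)); pol()
E
```

```text
[np.float64(0.4843786664602383), np.float64(0.1410629354817998), 0.078]
now 26.975 [0.3932 0.2042 0.231 ] F [ 0.2 -0.5  0.3] w 0.0 j [ 0.48  0.14 -0.15  1.29 -0.    0.31]
shift(tool now) units [-1.598 -1.547  3.056]
turn units [-0.025 -0.02   5.474] shift after turn [-2.182  0.396  3.06 ]
t 26.975 r 0.2536 ang(world) 136.45 z 0.231 yang 99.7 tiltz [-0.004 -0.003 -1.   ] F [ 0.2 -0.5  0.3] j [ 0.48  0.14 -0.15  1.29 -0.    0.31]
```

>>> send_rows --increments '[[[0,0,0,0,0,0.9],[0,0,0,0,0,0.9],[0,0,0,0,0,0.9],[0,0,0,0,0,0.9],[0,0,0,0,0,0.9],[0,0,0,0,0,0.97],[-0.5,0.1,0,0,0,0],[-0.9,0.15,0,0,0,0]]]'

```text
clock: 27.98
eef_pos: [0.4521, 0.1629, 0.2312]
tool_rot: [0.382, 0.924, -0.002, -0.002]
ft_force: [1.3, 1.3, 0.1]
grip_width: -0.0003
```

>>> send_rows --increments '[[[-0.78,0.15,0,0,0,0],[0,0,0.5,0,0,0],[0,0,0.7,0,0,0],[0,0,0.7,0,0,0],[0,0,0.7,0,0,0],[0,0,0.46,0,0,0],[0,0,0,0,0,0]]]'

```text
clock: 28.85
eef_pos: [0.4822, 0.1395, 0.076]
tool_rot: [0.383, 0.924, -0.004, -0.003]
ft_force: [-0.1, -0.1, 0.1]
grip_width: -0.0
```

Run:
```python
from h import *
pol(); view('side','s17',(160,320,180,300),5,None)
```

```text
t 28.85 r 0.1453 ang(world) 130.76 z 0.076 yang 44.9 tiltz [-0.009 -0.004 -1.   ] F [-0.1 -0.1  0.1] j [ 0.28  0.39 -0.25  0.95 -0.    1.07]
```

View pics/s17z.png

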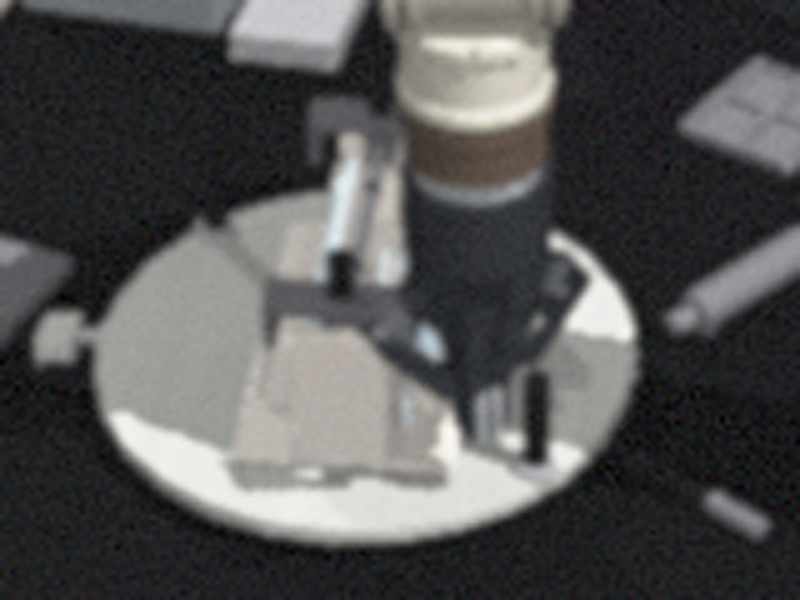

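>>> send_rows --increments '[[[-0.009,-0.228,0,0,0,-0.45],[-0.009,-0.228,0,0,0,-0.45],[-0.009,-0.228,0,0,0,-0.45],[-0.009,-0.228,0,0,0,-0.45],[-0.009,-0.228,0,0,0,-0.45],[-0.009,-0.228,0,0,0,-0.45]]]'

```text
clock: 29.65
eef_pos: [0.4493, 0.0834, 0.0802]
tool_rot: [0.155, 0.988, -0.0, -0.001]
ft_force: [-0.6, 1.9, 0.0]
grip_width: -0.0
```

Run:
```python
from h import *
pol(); view('side','s18',(160,320,180,300),5,None)
```

```text
t 29.65 r 0.1387 ang(world) 157.12 z 0.0802 yang 72.2 tiltz [-0.001 -0.001 -1.   ] F [-0.6  1.9  0. ] j [ 0.18  0.3  -0.37  0.91 -0.    0.49]
```

View pics/s18z.png

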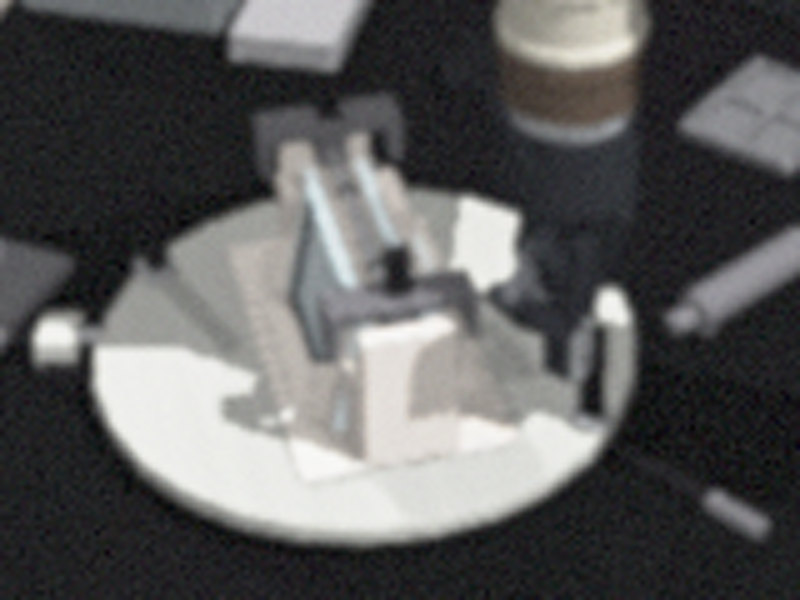

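>>> send_rows --increments '[[[0.05,-0.228,0,0,0,-0.2],[0.05,-0.228,0,0,0,-0.2],[0.02,-0.228,0,0,0,-0.45],[0,-0.228,0,0,0,-0.45],[0,-0.228,0,0,0,-0.45],[0,-0.228,0,0,0,-0.45],[0,-0.228,0,0,0,-0.45],[0,-0.228,0,0,0,-0.45]]]'

```text
clock: 30.7
eef_pos: [0.4344, -0.0046, 0.0803]
tool_rot: [-0.114, 0.993, -0.001, -0.0]
ft_force: [0.9, 1.6, -0.1]
grip_width: 0.0001
```

Run:
```python
from h import *
pol(); view('side','s19',(160,320,180,300),5,None)
```

```text
t 30.7 r 0.1466 ang(world) 193.43 z 0.0803 yang 103.1 tiltz [-0.    -0.001 -1.   ] F [ 0.9  1.6 -0.1] j [-0.01  0.26 -0.42  0.89 -0.   -0.24]
```

View pics/s19z.png

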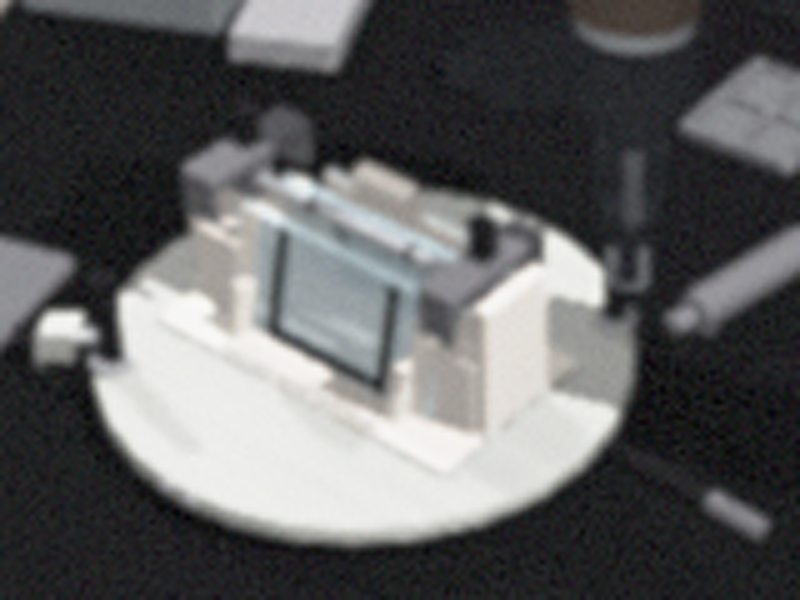

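>>> send_rows --increments '[[[-0.009,-0.228,0,0,0,-0.45],[-0.009,-0.228,0,0,0,-0.45],[-0.009,-0.228,0,0,0,-0.45],[-0.009,-0.228,0,0,0,-0.45],[-0.009,-0.228,0,0,0,-0.45],[-0.009,-0.228,0,0,0,-0.45],[-0.009,-0.228,0,0,0,-0.45],[-0.009,-0.228,0,0,0,-0.45]]]'

```text
clock: 31.75
eef_pos: [0.4793, -0.0816, 0.0797]
tool_rot: [-0.415, 0.91, -0.0, -0.002]
ft_force: [-1.1, 1.3, 0.8]
grip_width: 0.0001
```

Run:
```python
from h import *
pol()
```

```text
t 31.75 r 0.148 ang(world) 228.67 z 0.0797 yang 139.1 tiltz [-0.003 -0.002 -1.   ] F [-1.1  1.3  0.8] j [-0.17  0.35 -0.29  0.93 -0.   -1.02]
```

>>> send_rows --increments '[[[-0.015,-0.228,0,0,0,-0.45],[-0.015,-0.228,0,0,0,-0.45],[-0.015,-0.228,0,0,0,-0.45],[-0.015,-0.228,0,0,0,-0.45],[-0.009,-0.228,0,0,0,-0.45],[-0.009,-0.228,0,0,0,-0.45],[-0.009,-0.228,0,0,0,-0.45],[-0.009,-0.228,0,0,0,-0.45]]]'

```text
clock: 32.75
eef_pos: [0.5625, -0.1159, 0.0793]
tool_rot: [-0.676, 0.737, 0.0, -0.003]
ft_force: [-1.5, 0.0, 0.3]
grip_width: -0.0002
```

Run:
```python
from h import *
pol(); view('side','s20',(160,320,180,300),5,None)
```

```text
t 32.75 r 0.1461 ang(world) 264.32 z 0.0793 yang 175.0 tiltz [-0.004 -0.003 -1.   ] F [-1.5  0.   0.3] j [-0.2   0.5  -0.05  1.03 -0.   -1.69]
```

View pics/s20z.png

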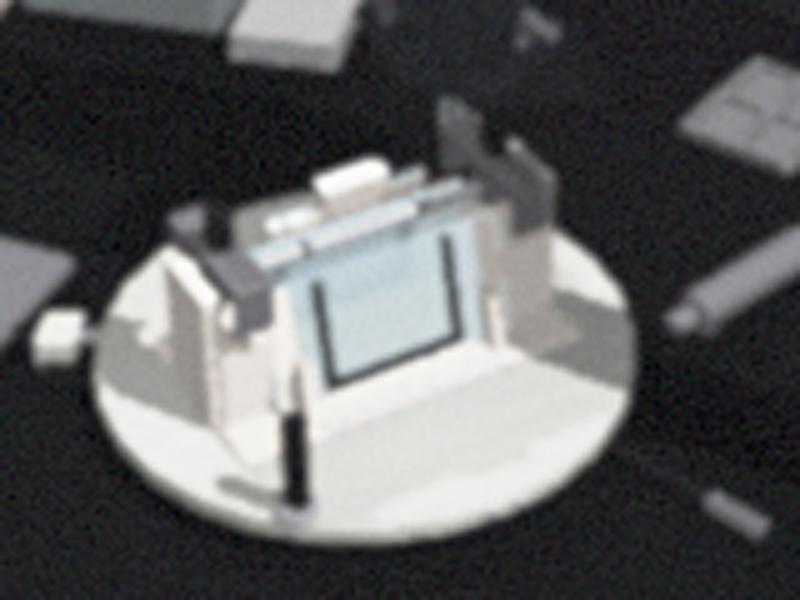

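>>> send_rows --increments '[[[-0.009,-0.228,0,0,0,-0.45],[-0.009,-0.228,0,0,0,-0.45],[-0.009,-0.228,0,0,0,-0.45],[-0.009,-0.228,0,0,0,-0.45],[-0.009,-0.228,0,0,0,-0.45],[-0.009,-0.228,0,0,0,-0.45],[-0.009,-0.228,0,0,0,-0.45],[-0.009,-0.228,0,0,0,-0.45]]]'

```text
clock: 33.8
eef_pos: [0.65, -0.0956, 0.0789]
tool_rot: [0.87, -0.492, -0.001, 0.002]
ft_force: [-0.4, -1.4, 0.3]
grip_width: -0.0002
```

Run:
```python
from h import *
pol()
```

```text
t 33.8 r 0.1449 ang(world) 300.27 z 0.0789 yang -149.0 tiltz [-0.004 -0.004 -1.   ] F [-0.4 -1.4  0.3] j [-0.14  0.65  0.22  1.14 -0.   -2.26]
```

>>> send_rows --increments '[[[-0.009,-0.228,0,0,0,-0.45],[-0.009,-0.2,0,0,0,-0.4],[0,-0.114,0,0,0,-0.22],[0,0,0,0,0,0]]]'

```text
clock: 34.3
eef_pos: [0.6717, -0.0786, 0.0783]
tool_rot: [0.912, -0.409, -0.001, 0.002]
ft_force: [-0.4, -0.1, -0.2]
grip_width: 0.0002
```

Run:
```python
from h import *
pol()
```

```text
t 34.3 r 0.1437 ang(world) 311.24 z 0.0783 yang -138.3 tiltz [-0.003 -0.002 -1.   ] F [-0.4 -0.1 -0.2] j [-0.12  0.69  0.29  1.17 -0.   -2.41]
```

>>> send_rows --increments '[[[0,-0.08,0,0,0,-0.16],[0,-0.08,0,0,0,-0.16],[0,0,0,0,0,0]]]'

```text
clock: 34.67
eef_pos: [0.6745, -0.0765, 0.0781]
tool_rot: [0.923, -0.384, -0.003, 0.005]
ft_force: [-7.3, -7.4, 4.4]
grip_width: 0.0001
```

Run:
```python
from h import *
pol()
```

```text
t 34.675 r 0.1441 ang(world) 312.61 z 0.0781 yang -135.2 tiltz [-0.01  -0.007 -1.   ] F [-7.3 -7.4  4.4] j [-0.11  0.7   0.31  1.19 -0.01 -2.46]
```

Run:
```python
from h import *
view('side','s21',(160,320,160,290),5,None); c=view('top','t21',(200,310,120,230),6,None)
```

```text
(no output)
```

View pics/s21z.png

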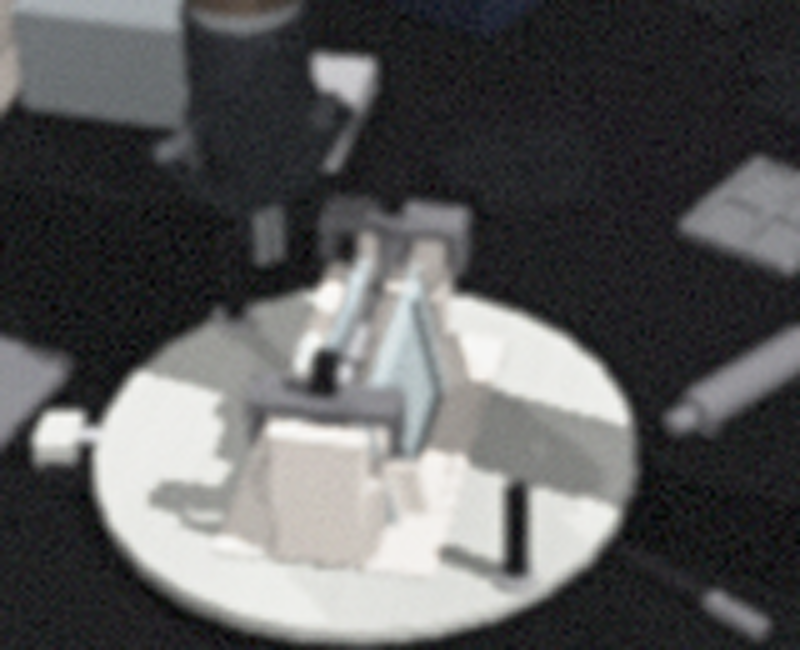

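View pics/t21z.png

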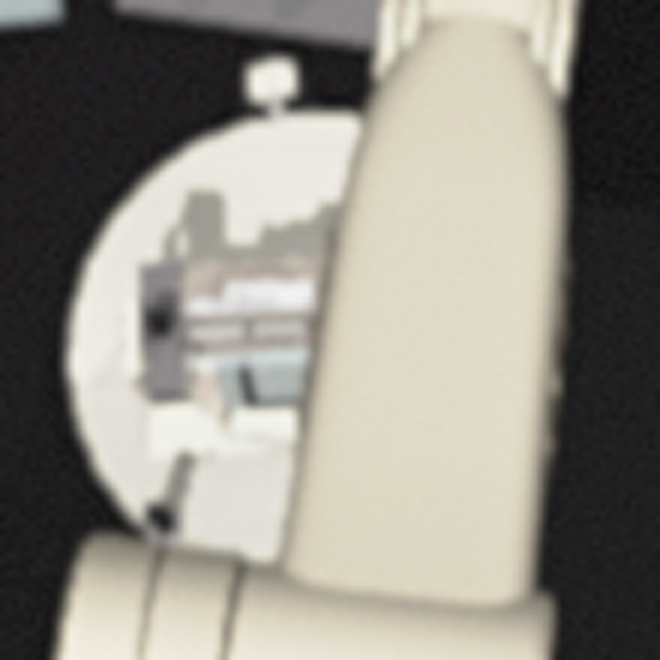

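>>> send_rows --increments '[[[0,-0.05,0,0,0,-0.1],[0,0,0,0,0,0]]]'

```text
clock: 35.02
eef_pos: [0.6785, -0.0724, 0.0781]
tool_rot: [0.927, -0.375, -0.002, 0.002]
ft_force: [-0.6, -0.6, 1.5]
grip_width: 0.0002
```

>>> send_rows --increments '[[[0,-0.05,0,0,0,-0.1],[0,0,0,0,0,0]]]'

```text
clock: 35.28
eef_pos: [0.6814, -0.0691, 0.0779]
tool_rot: [0.93, -0.366, -0.001, 0.001]
ft_force: [-0.1, 0.3, 0.4]
grip_width: 0.0
```

Run:
```python
from h import *
pol()
```

```text
t 35.275 r 0.1437 ang(world) 316.63 z 0.0779 yang -133.0 tiltz [-0.003 -0.001 -1.   ] F [-0.1  0.3  0.4] j [-0.1   0.71  0.32  1.19 -0.   -2.49]
```

Run:
```python
from h import *
a=dict(np.load('pics/t16.npz')); b=snap('top','t22')
for c in(a,b):
    g=c['color'].astype(float).mean(2)[200:216,222:238]; bg=np.median(g[g>120]); w=np.clip(90-g,0,None); v,u=np.mgrid[200:216,222:238]; 
    # restrict to post blob near
    m=(np.hypot(u-229,v-207)<5); w=w*m; uv=[(u*w).sum()/w.sum(),(v*w).sum()/w.sum()]; p=ray(c,[uv],.09)[0]; print(uv,p.round(4),np.degrees(np.arctan2(p[1]-AX[1],p[0]-AX[0])))
view('side','s22',(160,320,160,290),5,None)
```

```text
[np.float64(229.51594533029612), np.float64(208.124145785877)] [0.4557 0.1056 0.09  ] 147.9046401416775
[np.float64(228.75174825174824), np.float64(207.74242424242425)] [0.4571 0.1084 0.09  ] 146.66215181961465
```

View pics/s22z.png

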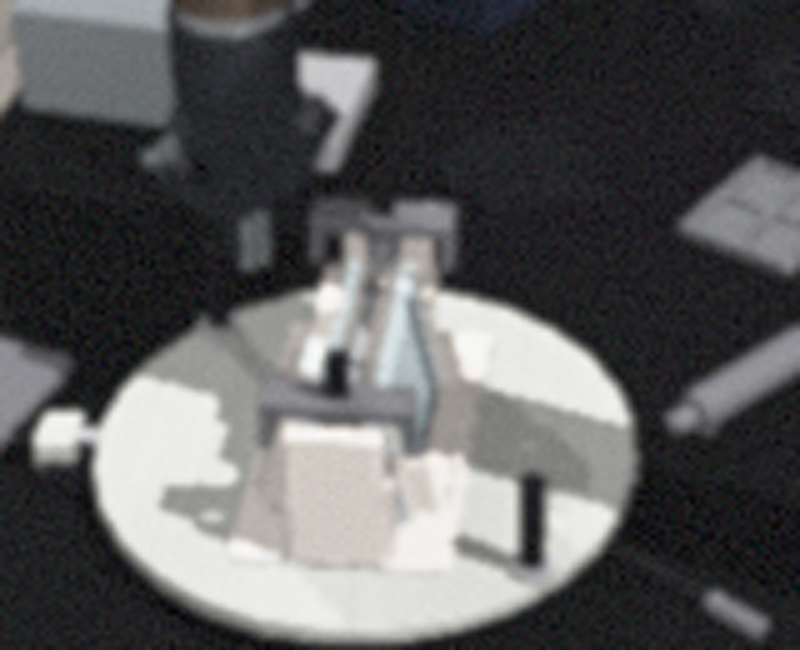

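>>> send_rows --increments '[[[0,0.1,0,0,0,0],[0,0.1,-0.2,0,0,0],[0,0,-0.6,0,0,0],[0,0,-0.9,0,0,0],[0,0,-0.9,0,0,0.5],[0,0,-0.4,0,0,1],[0,0,0,0,0,1],[0,0,0,0,0,1]]]'

```text
clock: 36.38
eef_pos: [0.6747, -0.0773, 0.2296]
tool_rot: [0.775, -0.632, 0.0, 0.002]
ft_force: [-0.3, -0.1, -0.8]
grip_width: 0.0
```

>>> send_rows --increments '[[[0,0,0,0,0,1],[0,0,0,0,0,1],[0,0,0,0,0,1],[0,0,0,0,0,1],[0,0,0,0,0,1],[0,0,0,0,0,1],[0,0,0,0,0,1],[0,0,0,0,0,0]]]' --grip 0.2

```text
clock: 37.38
eef_pos: [0.6745, -0.0772, 0.2288]
tool_rot: [-0.276, 0.961, -0.001, -0.002]
ft_force: [-0.2, -0.5, 0.4]
grip_width: 0.0678
```

Run:
```python
from h import *
pol(); g=[.3942,-.2956,-.374]; Rg=R.from_euler('z',g[2]).as_matrix()
p=Rg@[-.053,0,0]+[g[0],g[1],.10]; print(p); plan(p,tgtR(90+np.degrees(g[2])))
```

```text
t 37.375 r 0.1445 ang(world) 312.41 z 0.2288 yang 122.1 tiltz [-0.003 -0.002 -1.   ] F [-0.2 -0.5  0.4] j [-0.11  0.63  0.57  1.52 -0.   -0.67]
[ 0.34486371 -0.27623688  0.1       ]
now 37.375 [ 0.6745 -0.0772  0.2288] F [-0.2 -0.5  0.4] w 0.0678 j [-0.11  0.63  0.57  1.52 -0.   -0.67]
shift(tool now) units [7.689 0.126 2.606]
turn units [-0.012 -0.021  5.349] shift after turn [ 4.682 -6.114  2.576]
```

>>> send_rows --increments '[[[0,0,0,0,0,0.9],[0,0,0,0,0,0.9],[0,0,0,0,0,0.9],[0,0,0,0,0,0.9],[0,0,0,0,0,0.9],[0,0,0,0,0,0.85],[0.35,-0.45,0,0,0,0],[0.65,-0.85,0,0,0,0]]]'

```text
clock: 38.38
eef_pos: [0.6044, -0.1187, 0.228]
tool_rot: [0.184, 0.983, -0.001, -0.001]
ft_force: [-0.3, -1.4, 0.6]
grip_width: 0.0687
```

>>> send_rows --increments '[[[0.65,-0.85,0,0,0,0],[0.65,-0.85,0,0,0,0],[0.65,-0.85,0,0,0,0],[0.65,-0.85,0,0,0,0],[0.65,-0.85,0,0,0,0],[0.43,-0.56,0.5,0,0,0],[0,0,0.6,0,0,0],[0,0,0,0,0,0]]]'

```text
clock: 39.38
eef_pos: [0.3427, -0.2746, 0.1737]
tool_rot: [0.186, 0.982, -0.001, -0.003]
ft_force: [-0.8, 0.5, 0.6]
grip_width: 0.0682
```

Run:
```python
from h import *
pol(); c=snap('top','t23'); 
im=cv2.resize(c['color'][110:300,180:380,::-1],None,fx=3,fy=3,interpolation=cv2.INTER_CUBIC); cv2.imwrite('pics/t23z.png',np.clip(im*1.5,0,255).astype(np.uint8))
g=[.3942,-.2956,-.374]; Rg=R.from_euler('z',g[2]).as_matrix()
p=Rg@[-.053,0,0]+[g[0],g[1],.012]; print(p); plan(p,tgtR(90+np.degrees(g[2])))
cs=snap('side','s23'); im=cv2.resize(cs['color'][100:300,200:400,::-1],None,fx=3,fy=3,interpolation=cv2.INTER_CUBIC); cv2.imwrite('pics/s23z.png',im)
print(fit_plate(c,[.3942,-.2956,-.374,0]))
```

```text
t 39.375 r 0.3839 ang(world) 232.38 z 0.1737 yang 68.5 tiltz [-0.007  0.    -1.   ] F [-0.8  0.5  0.6] j [-0.67  0.17 -0.26  1.14 -0.   -0.3 ]
[ 0.34486371 -0.27623688  0.012     ]
now 39.425 [ 0.344  -0.2751  0.1749] F [ 0.9 -0.2  0.2] w 0.0685 j [-0.67  0.17 -0.26  1.15 -0.   -0.3 ]
shift(tool now) units [-0.038 -0.004  3.259]
turn units [-0.019 -0.023 -0.003] shift after turn [-0.025 -0.015  3.259]
(array([ 0.37623039, -0.33020813,  0.36193514]), np.float64(0.6661054813599439))
```

View pics/t23z.png

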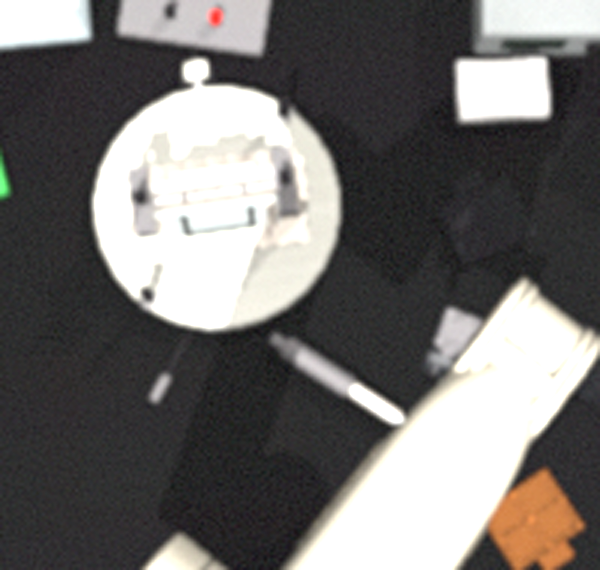

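View pics/s23z.png

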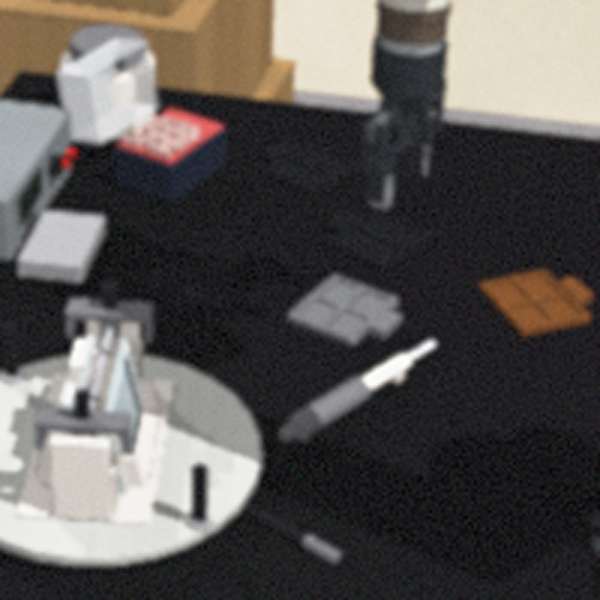

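Run:
```python
from h import *
a=dict(np.load('pics/side0.npz')); b=dict(np.load('pics/s23.npz')); r=(slice(180,222),slice(290,342))
d=np.abs(a['color'][r].astype(float)-b['color'][r]).mean(2); print('diff',d.mean().round(2),d.max())
print('side fit0',fit_plate(a,[.394,-.291,-.37,0],pad=26)); print('side fit now',fit_plate(b,[.394,-.291,-.37,0],pad=26))
c=dict(np.load('pics/t23.npz'))
print('pip end top',ray(c,[[314,249],[316,250]],.012).round(3)); 
c=dict(np.load('pics/top0.npz')); g=c['color'].astype(float).mean(2); v,u=np.nonzero(g[215:262,265:330]>60); i=np.argmax(u+v); print('pip tip',u[i]+265,v[i]+215,ray(c,[[u[i]+265,v[i]+215]],.012).round(3))
```

```text
diff 4.33 30.0
side fit0 (array([ 0.39362705, -0.29122824, -0.3873965 ]), np.float64(0.6184123628064448))
side fit now (array([ 0.39431371, -0.29061225, -0.36817865]), np.float64(0.6150748983956928))
pip end top [[ 0.312 -0.206  0.012]
 [ 0.309 -0.214  0.012]]
pip tip 324 256 [[ 0.286 -0.244  0.012]]
```

>>> send_rows --increments '[[[-0.025,-0.015,0.5,0,0,0],[0,0,0.8,0,0,0],[0,0,0.8,0,0,0],[0,0,0.6,0,0,0],[0,0,0.3,0,0,0],[0,0,0.2,0,0,0],[0,0,0,0,0,0]]]' --grip 0.3

```text
clock: 40.35
eef_pos: [0.3455, -0.277, 0.0151]
tool_rot: [0.186, 0.982, -0.002, -0.002]
ft_force: [0.6, 0.2, 0.3]
grip_width: 0.0597
```

Run:
```python
from h import *
g=[.3942,-.2956,-.374]; Rg=R.from_euler('z',g[2]).as_matrix()
p=Rg@[-.053,0,0]+[g[0],g[1],.012]; print(p); plan(p,tgtR(90+np.degrees(g[2])))
view('side','s24',(250,400,140,250),5,None)
```

```text
[ 0.34486371 -0.27623688  0.012     ]
now 40.35 [ 0.3455 -0.277   0.0151] F [0.6 0.2 0.3] w 0.0597 j [-0.67  0.37 -0.48  0.72 -0.   -0.3 ]
shift(tool now) units [0.017 0.009 0.062]
turn units [-0.022 -0.014 -0.004] shift after turn [0.017 0.009 0.062]
```

View pics/s24z.png

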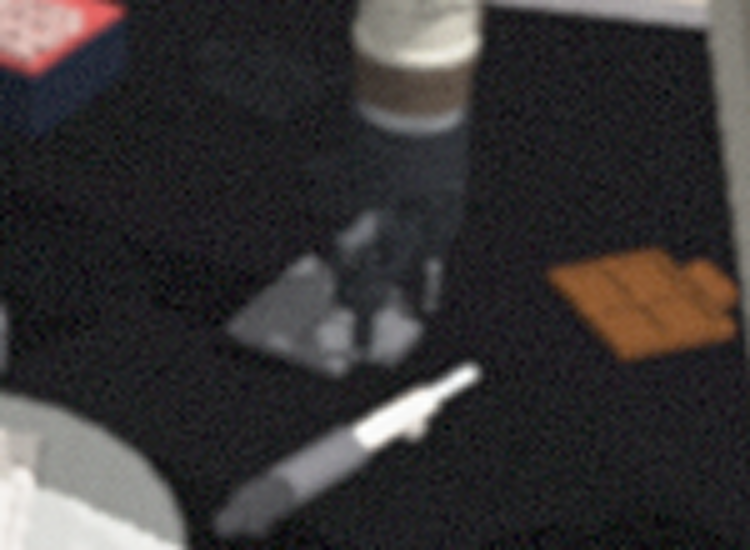

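>>> send_rows --increments '[[[0.01,0.01,0.06,0,0,0],[0,0,0,0,0,0]]]'

```text
clock: 40.65
eef_pos: [0.3447, -0.2763, 0.0122]
tool_rot: [0.187, 0.982, -0.002, -0.001]
ft_force: [-0.5, -0.4, -0.4]
grip_width: 0.0597
```

>>> send_rows --increments '[[[0,0,0,0,0,0],[0,0,0,0,0,0],[0,0,0,0,0,0],[0,0,0,0,0,0]]]' --grip 1.0

```text
clock: 41.15
eef_pos: [0.3447, -0.2763, 0.0125]
tool_rot: [0.187, 0.982, -0.002, -0.001]
ft_force: [-0.6, 2.3, 5.2]
grip_width: 0.0377
```

>>> send_rows --increments '[[[0,0,-0.15,0,0,0],[0,0,-0.3,0,0,0],[0,0,-0.5,0,0,0],[0,0,-0.7,0,0,0],[0,0,-0.8,0,0,0],[0,0,-0.8,0,0,0],[0,0,-0.5,0,0,0],[0,0,0,0,0,0]]]'

```text
clock: 42.15
eef_pos: [0.3463, -0.2766, 0.2014]
tool_rot: [0.187, 0.982, -0.003, 0.0]
ft_force: [-0.1, 0.1, -1.0]
grip_width: 0.0381
```

Run:
```python
from h import *
view('side','s25',(250,400,120,230),5,held_plate(0,(-.0525,0,.013))); 
q=stand([[-.13,0,.20]])[0]; plan(q,tgtR(99.6,0))
```

```text
now 42.2 [ 0.3454 -0.2759  0.1998] F [ 0.1  0.1 -1.2] w 0.0378 j [-0.67  0.15 -0.21  1.21 -0.   -0.3 ]
shift(tool now) units [ 0.158  6.034 -0.03 ]
turn units [-0.021 -0.014 -3.114] shift after turn [-2.985e+00  5.246e+00 -5.000e-03]
```

View pics/s25z.png

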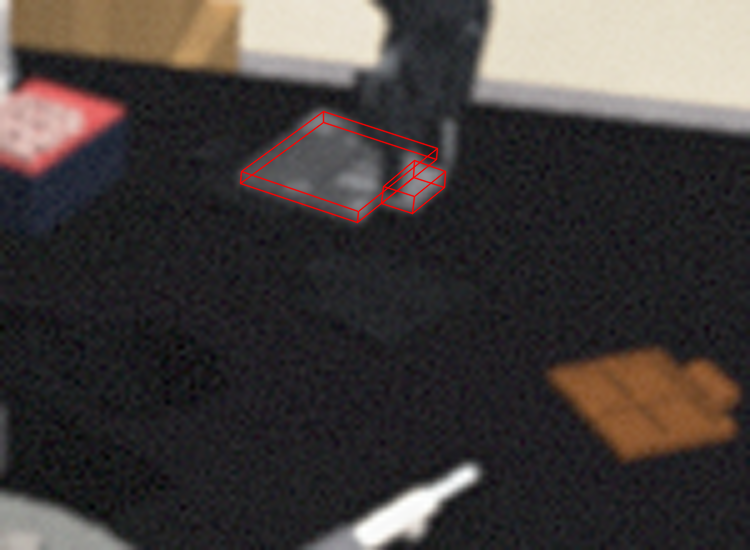

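>>> send_rows --increments '[[[0,0,0,0,0,-0.8],[0,0,0,0,0,-0.8],[0,0,0,0,0,-0.8],[0,0,0,0,0,-0.71],[-0.3,0.5,0,0,0,0],[-0.4,0.75,0,0,0,0],[-0.45,0.8,0,0,0,0],[-0.45,0.8,0,0,0,0]]]'

```text
clock: 43.2
eef_pos: [0.3995, -0.1204, 0.1969]
tool_rot: [-0.083, 0.997, -0.0, -0.004]
ft_force: [0.9, -0.9, -0.3]
grip_width: 0.0377
```

>>> send_rows --increments '[[[-0.45,0.8,0,0,0,0],[-0.45,0.8,0,0,0,0],[-0.4,0.6,0,0,0,0],[0,0.2,0,0,0.6,0],[0,0,0,0,0.85,0],[0,0,0,0,0.85,0],[0,0,0,0,0.85,0],[0,0,0,0,0.85,0]]]'

```text
clock: 44.2
eef_pos: [0.4444, 0.0073, 0.1968]
tool_rot: [-0.078, 0.935, -0.03, -0.346]
ft_force: [0.5, -0.2, -1.0]
grip_width: 0.0375
```

Run:
```python
from h import *
OFF=(-.0525,0,.013)
view('side','s26',(160,360,140,290),4,held_plate(0,OFF)); 
q=stand([[-.109,0,.110]])[0]; plan(q,tgtR(99.7,40)); hp()
```

```text
now 44.25 [0.444  0.0075 0.1906] F [ 1.1  0.9 -8.5] w 0.0381 j [ 0.06  0.74  0.41  1.97 -0.07 -0.08]
shift(tool now) units [-1.455 -0.013  0.864]
turn units [ 0.007 -0.154 -0.008] shift after turn [-1.431 -0.014  0.903]
tcp stand [-0.1348  0.0007  0.1906]
foot corners [[-0.0743, -0.0494, 0.1172], [-0.069, -0.0494, 0.1232], [-0.0741, 0.0506, 0.1172], [-0.0688, 0.0506, 0.1232]]
F [ 1.1  0.9 -8.5] M [ 0.2  -1.12 -0.  ] w 0.0381 j4 1.968
```

View pics/s26z.png

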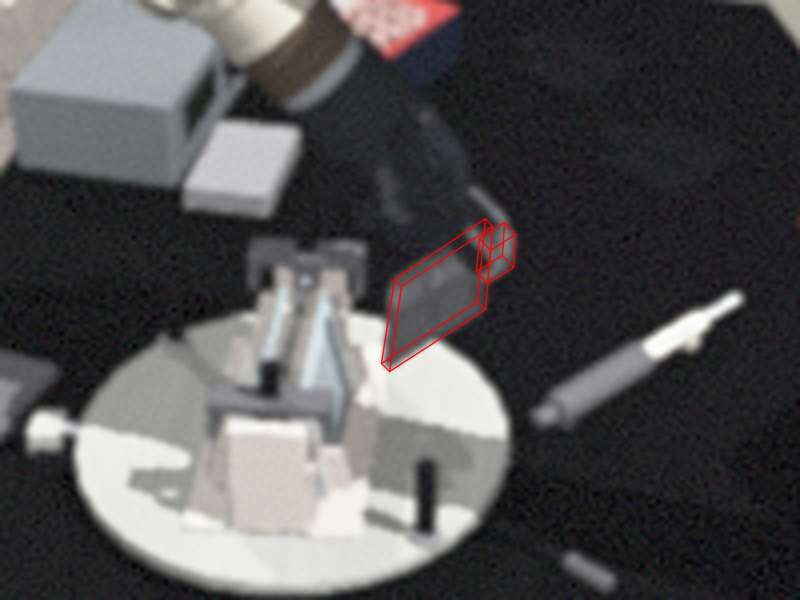

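>>> send_rows --increments '[[[-0.3,-0.01,0.25,0,-0.05,0],[-0.4,0,0.25,0,-0.05,0],[-0.35,0,0.2,0,0,0],[-0.25,0,0.13,0,0,0],[-0.12,0,0.06,0,0,0],[0,0,0,0,0,0]]]'

```text
clock: 45.0
eef_pos: [0.4707, 0.011, 0.1186]
tool_rot: [-0.078, 0.939, -0.029, -0.335]
ft_force: [-0.4, 0.3, -0.5]
grip_width: 0.0379
```

```bash
sed -i 's/def hp(phi=0):/def hp(phi=0,off=(-.0525,0,.013)):/; s/T=held_plate(phi); b/T=held_plate(phi,off); b/' h.py
python3 - <<'E'
from h import *
hp(); pol()
E
```

```text
tcp stand [-0.1079 -0.0004  0.1186]
foot corners [[-0.0431, -0.0506, 0.0488], [-0.0381, -0.0506, 0.055], [-0.0429, 0.0494, 0.0486], [-0.0378, 0.0494, 0.0548]]
F [-0.4  0.3 -0.5] M [ 0.19 -0.7  -0.05] w 0.0379 j4 1.834
t 45.0 r 0.1079 ang(world) 189.89 z 0.1186 yang 99.6 tiltz [-0.624 -0.106 -0.774] F [-0.4  0.3 -0.5] j [ 0.06  0.82  0.4   1.83 -0.07 -0.08]
```

>>> send_rows --increments '[[[-0.08,0,0.09,0,0,0],[-0.1,0.01,0.1,0,0,0],[-0.06,0,0.07,0,0,0],[0,0,0,0,0,0]]]'

```text
clock: 45.5
eef_pos: [0.4713, 0.0116, 0.1007]
tool_rot: [-0.078, 0.938, -0.029, -0.335]
ft_force: [0.5, -0.6, -0.2]
grip_width: 0.0382
```

Run:
```python
from h import *
hp()
ph=np.r_[np.arange(40,101,5.),102]; p=seat_path(ph,39.2,piv=(-.0525,.007)); p=np.r_[[instand(get_obs()['eef_pos'])[[0,2]]],p]; r=rows_for(p,39.2)
for f,a,b in zip(ph,p[1:],r): print(f,a.round(4),b.round(3))
```

```text
tcp stand [-1.072e-01  1.000e-04  1.007e-01]
foot corners [[-0.0425, -0.0501, 0.0308], [-0.0374, -0.0501, 0.037], [-0.0422, 0.0499, 0.0307], [-0.0372, 0.0499, 0.0369]]
F [ 0.5 -0.6 -0.2] M [ 0.11 -0.67  0.02] w 0.0382 j4 1.802
40.0 [-0.1052  0.1008] [-0.03  -0.026]
45.0 [-0.0997  0.1064] [-0.014 -0.157]
50.0 [-0.0937  0.1115] [-0.029 -0.155]
55.0 [-0.0872  0.1161] [-0.043 -0.152]
60.0 [-0.0803  0.12  ] [-0.058 -0.148]
65.0 [-0.0731  0.1233] [-0.071 -0.143]
70.0 [-0.0655  0.1258] [-0.085 -0.136]
75.0 [-0.0576  0.1277] [-0.097 -0.128]
80.0 [-0.0496  0.1289] [-0.109 -0.12 ]
85.0 [-0.0414  0.1294] [-0.121 -0.11 ]
90.0 [-0.0332  0.1291] [-0.131 -0.1  ]
95.0 [-0.025   0.1289] [-0.131 -0.1  ]
100.0 [-0.0168  0.1279] [-0.139 -0.088]
102.0 [-0.0135  0.1273] [-0.058 -0.032]
```

Same sequence as on the first side; preload forward/down first.

>>> send_rows --increments '[[[-0.07,0,-0.026,0,0,0],[-0.014,0,-0.157,0,0,0],[-0.029,0,-0.155,0,0,0],[-0.043,0,-0.152,0,0,0],[-0.058,0,-0.148,0,0,0],[0,0,0,0,0,0]]]'

```text
clock: 46.25
eef_pos: [0.4986, 0.016, 0.1204]
tool_rot: [-0.078, 0.938, -0.029, -0.337]
ft_force: [-5.9, -1.8, 2.4]
grip_width: 0.0378
```

Run:
```python
from h import *
hp(20); view('side','s27',(160,320,180,300),5,held_plate(20,(-.0525,0,.013)))
```

```text
tcp stand [-7.960e-02 -1.000e-04  1.204e-01]
foot corners [[-0.0416, -0.0503, 0.0309], [-0.0347, -0.0503, 0.0349], [-0.0413, 0.0497, 0.0307], [-0.0344, 0.0497, 0.0347]]
F [-5.9 -1.8  2.4] M [-0.37  0.97 -0.13] w 0.0378 j4 1.903
```

View pics/s27z.png

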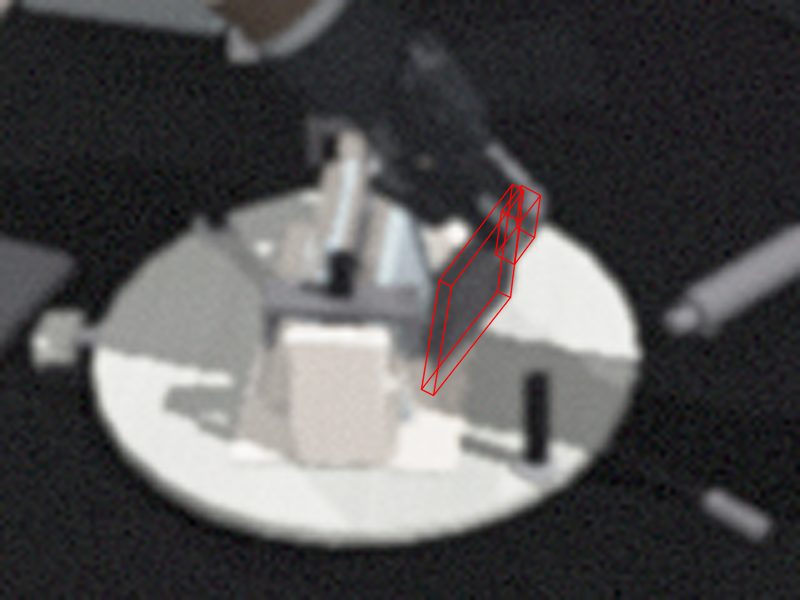

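>>> send_rows --increments '[[[-0.071,0,-0.143,0,0,0],[-0.085,0,-0.136,0,0,0],[-0.097,0,-0.128,0,0,0],[-0.109,0,-0.12,0,0,0],[0,0,0,0,0,0]]]'

```text
clock: 46.92
eef_pos: [0.5298, 0.0216, 0.1285]
tool_rot: [-0.079, 0.938, -0.029, -0.335]
ft_force: [-4.4, 1.0, 3.1]
grip_width: 0.0374
```

Run:
```python
from h import *
hp(40); view('side','s28',(160,320,180,300),5,held_plate(40,(-.0525,0,.013)))
```

```text
tcp stand [-0.0478  0.0002  0.1285]
foot corners [[-0.0411, -0.0499, 0.0298], [-0.0332, -0.0499, 0.0313], [-0.0409, 0.0501, 0.0297], [-0.033, 0.0501, 0.0312]]
F [-4.4  1.   3.1] M [0.11 0.5  0.03] w 0.0374 j4 1.994
```

View pics/s28z.png

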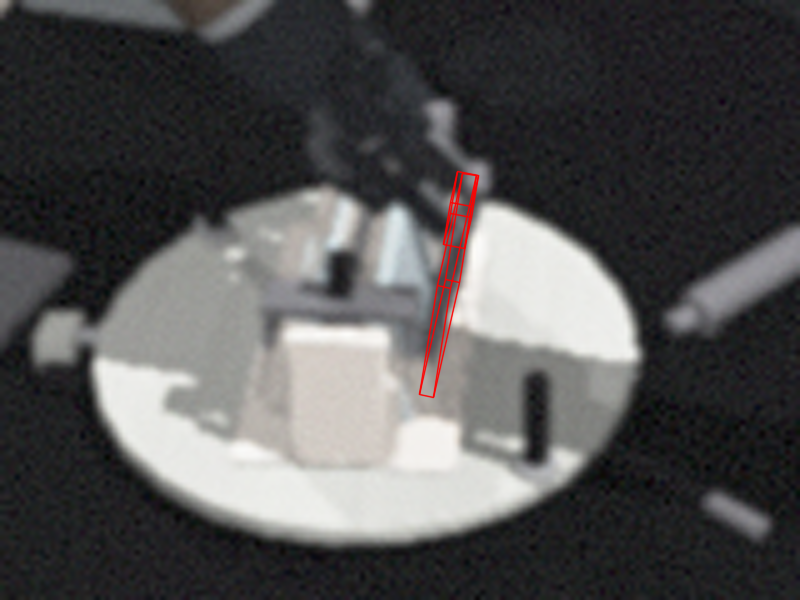

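>>> send_rows --increments '[[[-0.121,0,-0.11,0,0,0],[-0.131,0,-0.1,0,0,0],[0,0,0,0,-0.6,0],[-0.116,0,-0.061,0,0,0],[-0.116,0,-0.061,0,0,0],[0,0,0,0,0,0]]]'

```text
clock: 47.72
eef_pos: [0.5599, 0.0267, 0.1269]
tool_rot: [-0.08, 0.955, -0.024, -0.284]
ft_force: [-1.9, 0.4, 1.4]
grip_width: 0.036
```

>>> send_rows --increments '[[[-0.1,0,-0.055,0,0,0],[-0.05,0,-0.034,0,0,0],[0,0,0,0,0,0]]]'

```text
clock: 48.1
eef_pos: [0.5679, 0.0276, 0.1261]
tool_rot: [-0.08, 0.955, -0.025, -0.285]
ft_force: [-1.3, -0.9, -1.2]
grip_width: 0.0356
```

Run:
```python
from h import *
hp(68); view('side','s29',(160,320,180,300),5,seatT())
```

```text
tcp stand [-0.0093 -0.0003  0.1261]
foot corners [[-0.038, -0.0504, 0.0298], [-0.0302, -0.0504, 0.0283], [-0.0378, 0.0496, 0.0296], [-0.03, 0.0496, 0.0281]]
F [-1.3 -0.9 -1.2] M [-0.2  -0.05  0.01] w 0.0356 j4 1.946
```

View pics/s29z.png

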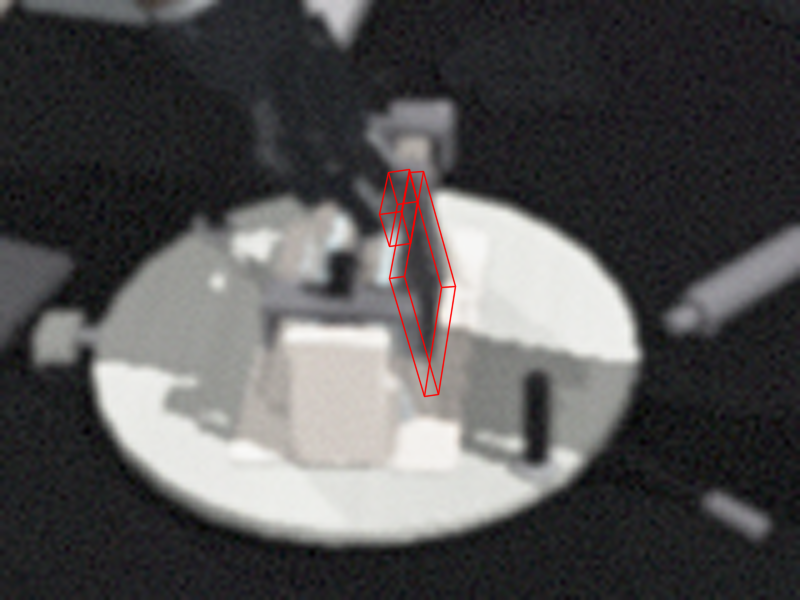

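Plate lies nearly inside the seated outline (tab ≈ (415,180)). One more push as on side a, then release and withdraw.

>>> send_rows --increments '[[[-0.05,0,-0.03,0,0,0],[-0.05,0,-0.03,0,0,0],[0,0,0,0,0,0]]]'

```text
clock: 48.52
eef_pos: [0.5733, 0.0288, 0.1261]
tool_rot: [-0.08, 0.955, -0.025, -0.285]
ft_force: [-3.0, -1.2, -0.8]
grip_width: 0.0362
```

>>> send_rows --increments '[[[0,0,0,0,0,0],[0,0,0,0,0,0],[0,0,0,0,0,0],[0,0,-0.3,0,-0.2,0],[0,0,-0.5,0,-0.3,0],[0,0,-0.7,0,-0.5,0],[0,0,-0.5,0,-0.8,0],[0,0,0,0,-0.8,0]]]' --grip 0.2

```text
clock: 49.52
eef_pos: [0.624, 0.0372, 0.2194]
tool_rot: [-0.083, 0.995, -0.006, -0.055]
ft_force: [0.8, -0.3, 0.1]
grip_width: 0.0682
```

Run:
```python
from h import *
pol(); view('side','s30',(160,320,180,300),5,None)
```

```text
t 49.525 r 0.0476 ang(world) 9.35 z 0.2194 yang 99.6 tiltz [-0.108 -0.021 -0.994] F [ 0.8 -0.3  0.1] j [ 0.07  0.6   0.49  1.57 -0.01 -0.1 ]
```

View pics/s30z.png

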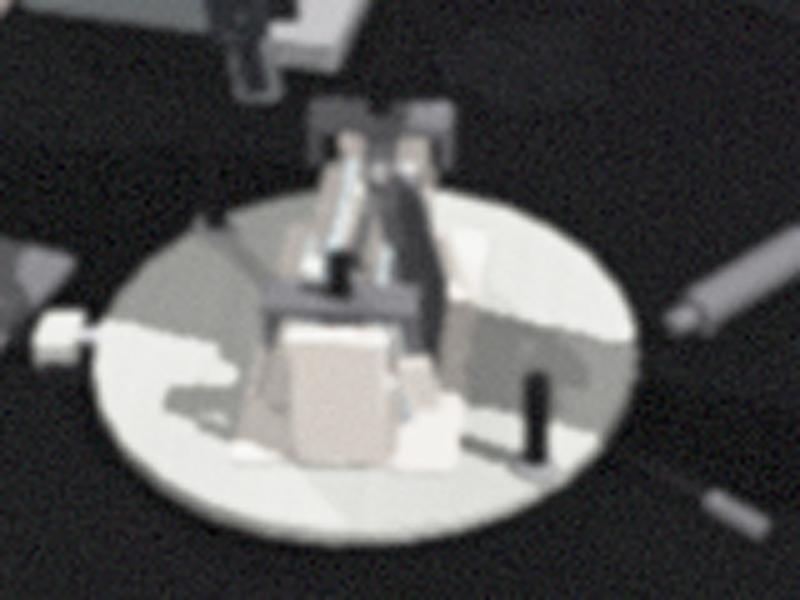

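>>> send_rows --increments '[[[0,0,-0.3,0,-0.6,0],[0.5,0.5,0,0,0,0],[0.9,0.9,0,0,0,0],[0.9,0.9,0,0,0,0],[0.9,0.9,0,0,0,0],[0.6,0.8,0,0,0,0],[0,0,0,0,0,0]]]' --grip 0.4

```text
clock: 50.45
eef_pos: [0.4032, 0.2031, 0.2353]
tool_rot: [-0.086, 0.996, -0.001, -0.01]
ft_force: [0.8, -0.7, -0.1]
grip_width: 0.0513
```

Run:
```python
from h import *
pol()
for n,fn,(u0,u1,v0,v1),s in(('top','t31',(210,300,130,210),8),('side','s31',(190,290,190,265),8)):
    c=snap(n,fn); im=cv2.resize(c['color'][v0:v1,u0:u1,::-1],None,fx=s,fy=s,interpolation=cv2.INTER_CUBIC).copy(); im=np.clip(im*1.3,0,255).astype(np.uint8)
    draw_plate(c,im,seatT(-1),u0,v0,s); draw_plate(c,im,seatT(1),u0,v0,s,(0,160,0)); cv2.imwrite(f'pics/{fn}o.png',im[:600])
```

```text
t 50.45 r 0.2457 ang(world) 135.04 z 0.2353 yang 99.9 tiltz [-0.019 -0.004 -1.   ] F [ 0.8 -0.7 -0.1] j [ 0.46  0.16 -0.11  1.32  0.01  0.29]
```

View pics/t31o.png

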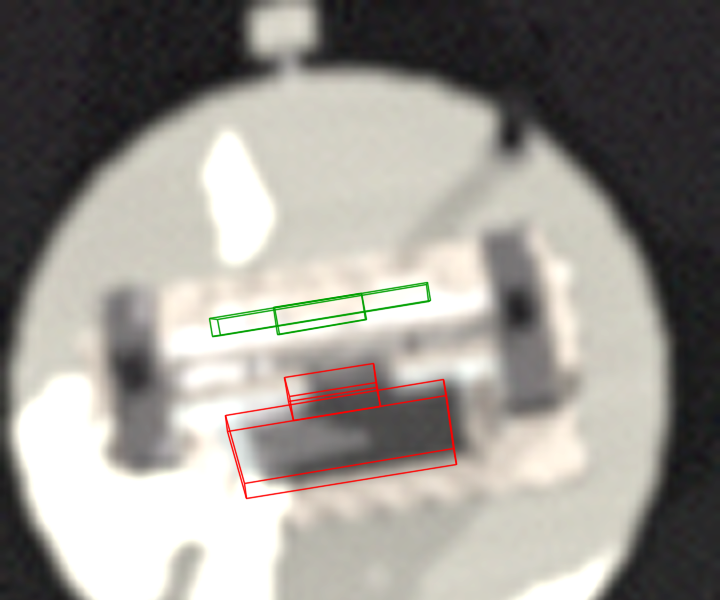

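View pics/s31o.png

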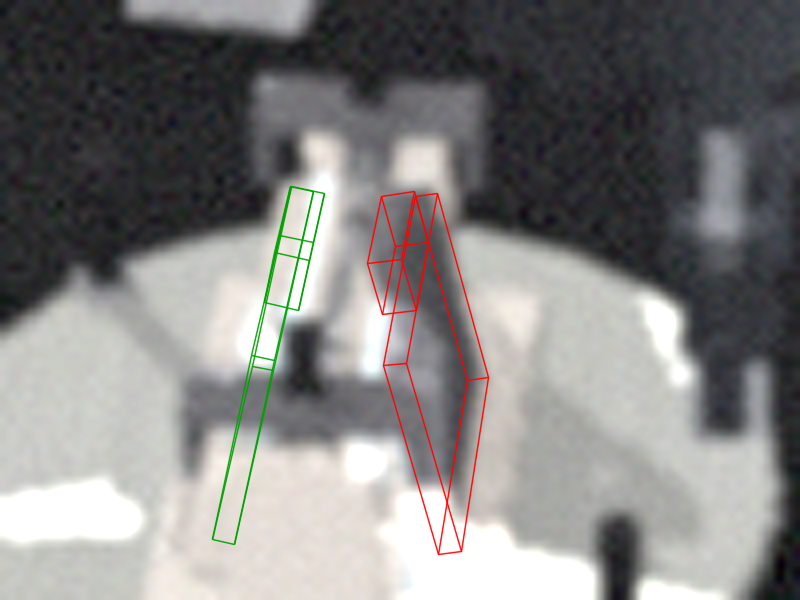

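Run:
```python
from h import *
c=dict(np.load('pics/t31.npz')); c0=dict(np.load('pics/t16.npz')); cb=dict(np.load('pics/top0.npz'))
# difference image: blank seated vs gel seated -> dark blank; measure extents along the bar
T=seatT(-1); box=[232,275,165,200]; g=c['color'].astype(np.float32).mean(2)[box[2]:box[3],box[0]:box[1]]
def hull(T):
    out=[]
    for b in platecorners():
        q=proj(c,b@T[:3,:3].T+T[:3,3]).astype(np.float32); out.append(q)
    return out
def f(q):
    dT=T.copy(); dR=R.from_euler('z',q[1]).as_matrix(); dT[:3,:3]=dR@T[:3,:3]; dT[:3,3]=T[:3,3]+stand([[q[2],q[0],0]])[0]-np.r_[AX,0]
    s=8; im=np.zeros(((box[3]-box[2])*s,(box[1]-box[0])*s),np.uint8)
    for h in hull(dT):
        h=cv2.convexHull(((h-np.float32([box[0]-.5,box[2]-.5]))*s-.5))[:,0]; cv2.fillPoly(im,[np.round(h*16).astype(np.int32)],255,shift=4)
    im=cv2.GaussianBlur(cv2.resize(im,(g.shape[1],g.shape[0]),interpolation=cv2.INTER_AREA).astype(np.float32),(0,0),.7)
    return np.corrcoef(im.ravel(),g.ravel())[0,1]
best=min((minimize(f,[y,0,0],method='Nelder-Mead',options=dict(initial_simplex=np.array([[y,0,0],[y+.004,0,0],[y,.05,0],[y,0,.004]]))) for y in(-.006,0,.006)),key=lambda r:r.fun); print('blank dy,yaw,dx',best.x.round(4),best.fun, 'at 0',f([0,0,0]))
W=cloud(c); 
for n,(s) in (('a-front',-1),('b-back',1)):
    T=seatT(s); tabtop=T[:3,:3]@[-.064,0,.006]+T[:3,3]; uv=proj(c,[tabtop])[0]; u,v=np.round(uv).astype(int); print(n,tabtop.round(3),uv.round(1)); print(W[v-1:v+3,u-12:u+13:3,2].round(3)); print(c['color'][v,u-12:u+13:3].mean(1))
```

```text
blank dy,yaw,dx [-0.0115 -0.0086  0.001 ] -0.7411578643857645 at 0 -0.6402888963870217
a-front [0.561 0.027 0.134] [250.9 177.3]
[[0.11  0.038 0.033 0.134 0.137 0.142 0.139 0.1   0.101]
 [0.026 0.036 0.031 0.138 0.135 0.132 0.137 0.111 0.111]
 [0.032 0.028 0.03  0.139 0.133 0.13  0.127 0.109 0.111]
 [0.03  0.107 0.101 0.11  0.125 0.125 0.122 0.107 0.102]]
[184.33333333 157.33333333 160.         117.          91.33333333
  85.33333333  79.66666667 156.66666667 150.33333333]
b-back [0.593 0.032 0.134] [249.4 168.7]
[[0.038 0.109 0.113 0.128 0.134 0.138 0.127 0.107 0.1  ]
 [0.038 0.065 0.106 0.131 0.137 0.1   0.099 0.104 0.032]
 [0.034 0.112 0.104 0.102 0.096 0.097 0.037 0.025 0.025]
 [0.101 0.103 0.115   nan 0.04  0.038 0.039 0.025 0.114]]
[215.66666667 200.         199.33333333 182.66666667 198.33333333
 183.66666667 201.         201.         203.66666667]
```

Run:
```python
from h import *
def tabs(cs):
    for n,s in (('front',-1),('back',1)):
        for k,c in enumerate(cs[:1]):
            Wm=np.nanmedian([cloud(x) for x in cs],0)
            T=seatT(s); y0=T[:3,3]; 
            L=np.array([instand(p) if np.isfinite(p).all() else [9,9,9] for p in Wm[150:200,225:285].reshape(-1,3)])
            m=(L[:,2]>.121)&(L[:,2]<.145)&(np.abs(L[:,1])<.05)&((s*L[:,0])>.004)&((s*L[:,0])<.035)
            print(n,m.sum(),'x',L[m,0].mean().round(4),'y min/max/mean',L[m,1].min().round(4),L[m,1].max().round(4),L[m,1].mean().round(4))
cs=[camera('top') for _ in range(4)]; tabs(cs)
tabs([dict(np.load('pics/t16.npz'))])
```

```text
front 52 x -0.0153 y min/max/mean -0.0283 0.0104 -0.0088
back 36 x 0.0195 y min/max/mean -0.0247 0.0147 -0.0055
front 58 x -0.016 y min/max/mean -0.0389 0.0201 -0.0006<stdin>:5: RuntimeWarning: All-NaN slice encountered
<stdin>:9: RuntimeWarning: Mean of empty slice.
  ret = ret.dtype.type(ret / rcount)
Traceback (most recent call last):
ValueError: zero-size array to reduction operation minimum which has no identity
```

Run:
```python
from h import *
for fn in('t16','t31'):
    c=dict(np.load(f'pics/{fn}.npz')); g=c['color'].astype(float).mean(2); K=[]
    for (u0,v0) in ((226,175),(274,168)):
        v,u=np.mgrid[v0-6:v0+7,u0-5:u0+6]; w=np.clip(75-g[v0-6:v0+7,u0-5:u0+6],0,None); uv=[(u*w).sum()/w.sum(),(v*w).sum()/w.sum()]; p=ray(c,[uv],.152)[0]; K.append(p); print(fn,np.round(uv,2),p.round(4),instand(p).round(4))
    m=(K[0]+K[1])/2; d=K[0]-K[1]; print('mid',m.round(4),'len',np.linalg.norm(d).round(4),'yaw',np.degrees(np.arctan2(-d[0],d[1])).round(2))
```

```text
t16 [226.07 175.46] [0.5642 0.1137 0.152 ] [0.0016 0.0851 0.152 ]
t16 [274.32 168.3 ] [ 0.5906 -0.0571  0.152 ] [-0.0012 -0.0876  0.152 ]
mid [0.5774 0.0283 0.152 ] len 0.1727 yaw 8.79
t31 [226.16 176.07] [0.562  0.1133 0.152 ] [-0.0007  0.0852  0.152 ]
t31 [274.31 168.29] [ 0.5906 -0.057   0.152 ] [-0.0011 -0.0876  0.152 ]
mid [0.5763 0.0282 0.152 ] len 0.1728 yaw 9.54
```

Run:
```python
from h import *
plan([.5621,.1149,.152],tgtR(99.6))
```

```text
now 50.75 [0.4055 0.2002 0.2329] F [-0.5 -0.4  0.4] w 0.0513 j [ 0.46  0.17 -0.11  1.32  0.    0.29]
shift(tool now) units [-2.844 -2.194  1.56 ]
turn units [-0.01  -0.123 -0.015] shift after turn [-2.804 -2.204  1.617]
```

>>> send_rows --increments '[[[0,0,0,0,-0.12,0],[-0.5,-0.4,0,0,0,0],[-0.8,-0.6,0,0,0,0],[-0.8,-0.6,0,0,0,0],[-0.7,-0.6,0,0,0,0],[0,0,0.3,0,0,0],[0,0,0.3,0,0,0],[0,0,0,0,0,0]]]' --grip 0.5

```text
clock: 51.75
eef_pos: [0.5583, 0.1157, 0.2006]
tool_rot: [-0.084, 0.996, -0.001, -0.003]
ft_force: [0.4, 0.1, 0.8]
grip_width: 0.0425
```

Run:
```python
from h import *
plan([.5621,.1149,.151],tgtR(99.6)); view('side','s32',(160,320,150,280),5)
```

```text
now 51.75 [0.5583 0.1157 0.2006] F [0.4 0.1 0.8] w 0.0425 j [ 0.21  0.4   0.13  1.31 -0.    0.04]
shift(tool now) units [-0.077 -0.028  0.992]
turn units [-0.009 -0.032  0.001] shift after turn [-0.071 -0.029  0.992]
```

View pics/s32z.png

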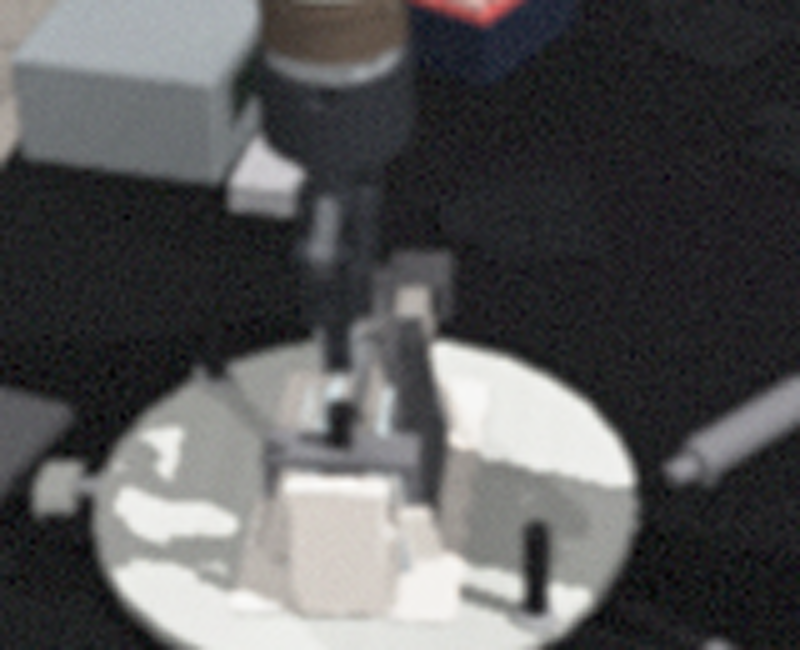

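>>> send_rows --increments '[[[-0.07,-0.03,0.3,0,0,0],[0,0,0.35,0,0,0],[0,0,0.25,0,0,0],[0,0,0.08,0,0,0],[0,0,0,0,0,0]]]'

```text
clock: 52.42
eef_pos: [0.5643, 0.1147, 0.1536]
tool_rot: [-0.083, 0.997, -0.001, -0.0]
ft_force: [0.3, 0.1, 0.1]
grip_width: 0.0427
```

>>> send_rows --increments '[[[0,0,0,0,0,0],[0,0,0,0,0,0],[0,0,0,0,0,0],[0,0,0,0,0,0]]]' --grip 1.0

```text
clock: 52.92
eef_pos: [0.5649, 0.1148, 0.1545]
tool_rot: [-0.083, 0.997, -0.001, 0.0]
ft_force: [-1.6, 0.3, 4.9]
grip_width: 0.0121
```

Run:
```python
from h import *
plan([.5682,.0787,.1515],tgtR(99.6))
```

```text
now 52.925 [0.5649 0.1148 0.1545] F [-1.6  0.3  4.9] w 0.0121 j [ 0.2   0.44  0.06  1.19 -0.    0.03]
shift(tool now) units [ 0.054 -0.722  0.062]
turn units [-0.008  0.005 -0.003] shift after turn [ 0.055 -0.722  0.061]
```

>>> send_rows --increments '[[[0,-0.12,0,0,0,0],[0,-0.12,0,0,0,0],[0,-0.12,0,0,0,0],[0,-0.12,0,0,0,0],[0,-0.12,0,0,0,0],[0,-0.08,0,0,0,0],[0,0,0,0,0,0]]]'

```text
clock: 53.8
eef_pos: [0.5706, 0.0808, 0.1545]
tool_rot: [-0.083, 0.997, -0.001, 0.0]
ft_force: [-0.9, -0.1, 5.7]
grip_width: 0.0122
```

Run:
```python
from h import *
M=np.array([.5764,.0295]); u=np.array([-.165,.9863]); p=np.array(get_obs()['eef_pos']); print('bar coord',(p[:2]-M)@u)
plan([.5682,.0787,.1515],tgtR(99.6))
```

```text
bar coord 0.05153346423750396
now 53.8 [0.5706 0.0808 0.1545] F [-0.9 -0.1  5.7] w 0.0122 j [ 0.14  0.44  0.06  1.19 -0.   -0.03]
shift(tool now) units [ 0.054 -0.033  0.061]
turn units [-0.009  0.004 -0.006] shift after turn [ 0.054 -0.033  0.061]
```

>>> send_rows --increments '[[[0,-0.032,0,0,0,0],[0,0,0,0,0,0],[0,0,0,0,0,0]]]'

```text
clock: 54.18
eef_pos: [0.5708, 0.0796, 0.1545]
tool_rot: [-0.083, 0.997, -0.001, 0.0]
ft_force: [-0.4, -0.0, 6.0]
grip_width: 0.0117
```

Run:
```python
from h import *
M=np.array([.5764,.0295]); u=np.array([-.165,.9863]); p=np.array(get_obs()['eef_pos']); print('bar coord',(p[:2]-M)@u)
view('side','s33',(160,320,150,280),5)
```

```text
bar coord 0.050344191778150846
```

View pics/s33z.png

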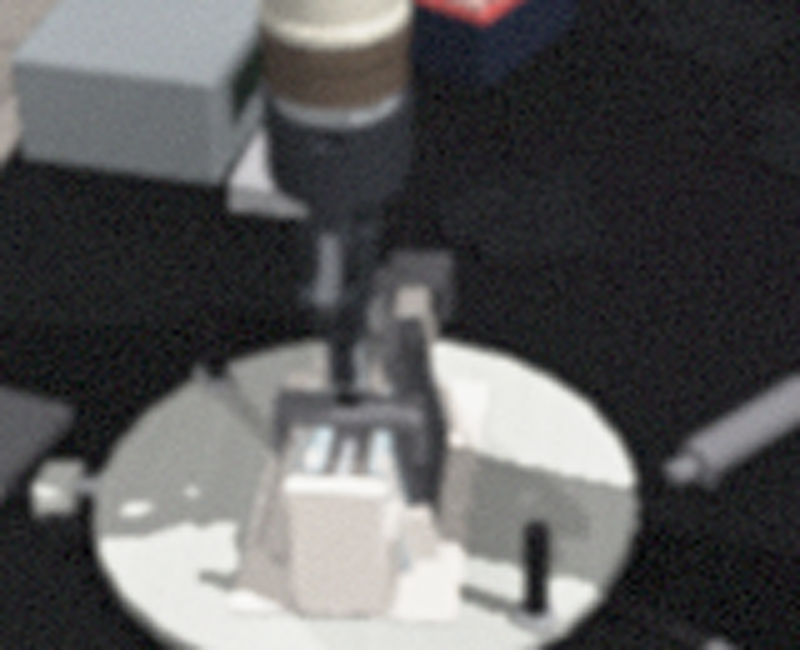

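>>> send_rows --increments '[[[0,0,0,0,0,0],[0,0,0,0,0,0],[0,0,-0.3,0,0,0],[0,0,-0.6,0,0,0],[0,0,-0.3,0,0,0],[0,0,0,0,0,0]]]' --grip 0.5

```text
clock: 54.98
eef_pos: [0.5713, 0.0797, 0.2155]
tool_rot: [-0.083, 0.997, -0.001, 0.001]
ft_force: [0.7, 0.1, 0.4]
grip_width: 0.0431
```

Run:
```python
from h import *
M=np.array([.5764,.0295]); u=np.array([-.165,.9863]); p=M-u*.0868; print(p); plan([*p,.151],tgtR(99.6))
```

```text
[ 0.590722   -0.05611084]
now 54.975 [0.5713 0.0797 0.2155] F [0.7 0.1 0.4] w 0.0431 j [ 0.14  0.4   0.17  1.34 -0.   -0.03]
shift(tool now) units [ 0.072 -2.742  1.293]
turn units [-0.01   0.015 -0.003] shift after turn [ 0.07  -2.744  1.289]
```

>>> send_rows --increments '[[[0.02,-0.5,0,0,0,0],[0.03,-0.8,0,0,0,0],[0.02,-0.8,0,0,0,0],[0,-0.64,0,0,0,0],[0,0,0.4,0,0,0],[0,0,0.5,0,0,0],[0,0,0.3,0,0,0],[0,0,0,0,0,0]]]'

```text
clock: 55.98
eef_pos: [0.5882, -0.0559, 0.1519]
tool_rot: [-0.083, 0.997, -0.0, -0.002]
ft_force: [-0.4, 0.2, -0.1]
grip_width: 0.043
```

>>> send_rows --increments '[[[0,0,0,0,0,0],[0,0,0,0,0,0],[0,0,0,0,0,0],[0,0,0,0,0,0]]]' --grip 1.0

```text
clock: 56.48
eef_pos: [0.5904, -0.0561, 0.1552]
tool_rot: [-0.083, 0.997, -0.001, 0.001]
ft_force: [-0.6, 1.0, 4.9]
grip_width: 0.0115
```

Run:
```python
from h import *
M=np.array([.5764,.0295]); u=np.array([-.165,.9863]); p=np.array(get_obs()['eef_pos']); print('bar coord',(p[:2]-M)@u); plan([*(M-.0499*u),.151],tgtR(99.6))
```

```text
bar coord -0.08672529509377112
now 56.475 [ 0.5904 -0.0561  0.1552] F [-0.6  1.   4.9] w 0.0115 j [-0.09  0.47  0.11  1.21 -0.   -0.26]
shift(tool now) units [-0.008  0.737  0.083]
turn units [-0.012  0.009 -0.002] shift after turn [-0.009  0.736  0.085]
```

>>> send_rows --increments '[[[0,0.12,0,0,0,0],[0,0.12,0,0,0,0],[0,0.12,0,0,0,0],[0,0.12,0,0,0,0],[0,0.12,0,0,0,0],[0,0.1,0,0,0,0],[0,0,0,0,0,0]]]'

```text
clock: 57.35
eef_pos: [0.5846, -0.0215, 0.1552]
tool_rot: [-0.083, 0.997, -0.001, 0.001]
ft_force: [0.9, -0.3, 6.5]
grip_width: 0.0118
```

Run:
```python
from h import *
M=np.array([.5764,.0295]); u=np.array([-.165,.9863]); p=np.array(get_obs()['eef_pos']); print('bar coord',(p[:2]-M)@u); plan([*(M-.0499*u),.151],tgtR(99.6))
```

```text
bar coord -0.05163897231718829
now 57.35 [ 0.5846 -0.0215  0.1552] F [ 0.9 -0.3  6.5] w 0.0118 j [-0.04  0.45  0.09  1.2  -0.   -0.2 ]
shift(tool now) units [-0.007  0.035  0.084]
turn units [-0.014  0.01  -0.002] shift after turn [-0.007  0.035  0.084]
```

>>> send_rows --increments '[[[0,0.035,0,0,0,0],[0,0,0,0,0,0],[0,0,0,0,0,0]]]'

```text
clock: 57.72
eef_pos: [0.5844, -0.0202, 0.1552]
tool_rot: [-0.083, 0.997, -0.001, 0.001]
ft_force: [-0.5, -0.6, 5.4]
grip_width: 0.0117
```

>>> send_rows --increments '[[[0,0,0,0,0,0],[0,0,0,0,0,0],[0,0,-0.3,0,0,0],[0,0,-0.6,0,0,0],[0,0,-0.5,0,0,0],[0.6,-0.6,-0.2,0,0,0],[1,-1,0,0,0,0],[1,-1,0,0,0,0]]]' --grip 0.5

```text
clock: 58.72
eef_pos: [0.4859, -0.1573, 0.2353]
tool_rot: [-0.084, 0.996, -0.001, 0.0]
ft_force: [0.9, -1.4, -0.2]
grip_width: 0.0425
```

>>> send_rows --increments '[[[1,-1,0,0,0,0],[0.7,-0.8,0,0,0,0],[0,0,0,0,0,0],[0,0,0,0,0,0]]]'

```text
clock: 59.22
eef_pos: [0.4226, -0.2525, 0.2351]
tool_rot: [-0.083, 0.997, -0.001, 0.0]
ft_force: [-0.2, 0.5, 1.1]
grip_width: 0.0425
```

Run:
```python
from h import *
pol()
for n,fn,(u0,u1,v0,v1),s in(('top','t40',(205,305,135,210),8),('side','s40',(190,290,190,265),8)):
    c=snap(n,fn); im=cv2.resize(c['color'][v0:v1,u0:u1,::-1],None,fx=s,fy=s,interpolation=cv2.INTER_CUBIC).copy(); im=np.clip(im*1.2,0,255).astype(np.uint8); cv2.imwrite(f'pics/{fn}o.png',im[:600])
```

```text
t 59.225 r 0.3215 ang(world) 241.29 z 0.2351 yang 99.5 tiltz [ 0.    -0.002 -1.   ] F [-0.2  0.5  1.1] j [-0.54  0.23 -0.02  1.32 -0.   -0.7 ]
```

View pics/t40o.png

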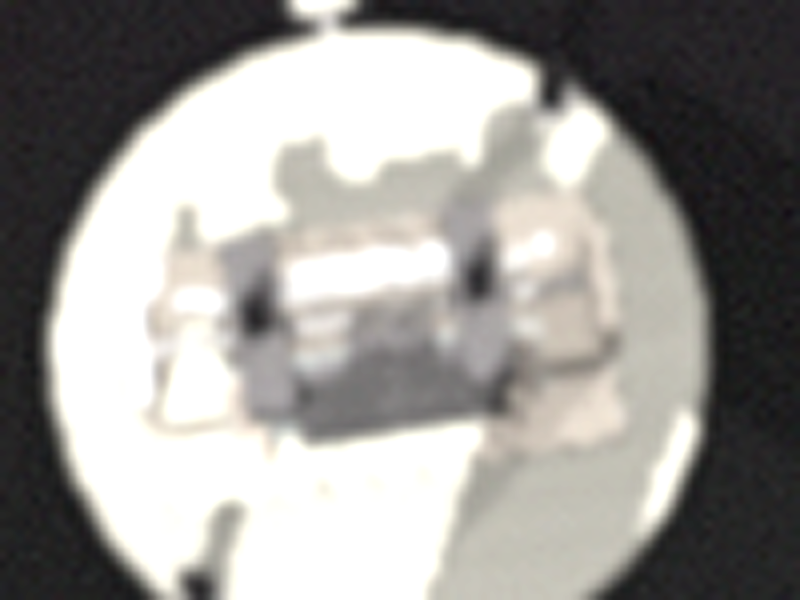

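View pics/s40o.png

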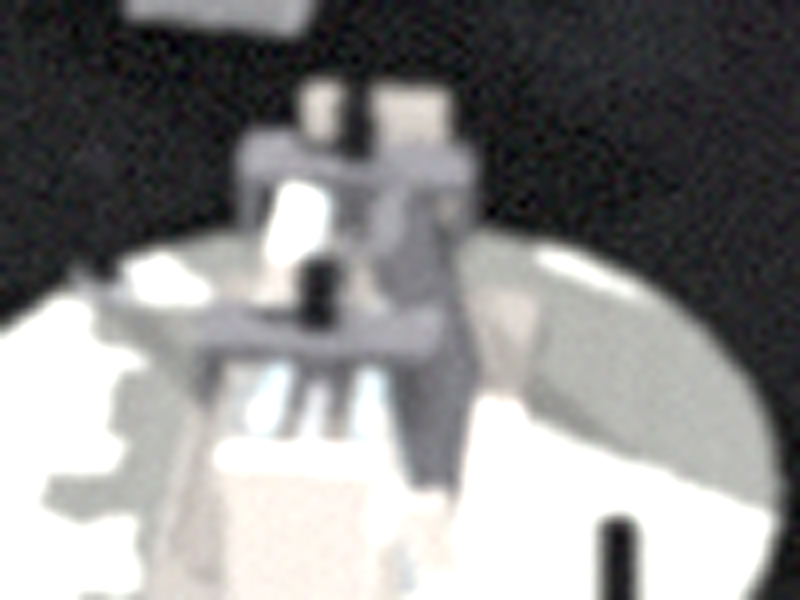

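Run:
```python
from h import *
cs=[camera('top') for _ in range(6)]; Wm=np.nanmedian([cloud(x) for x in cs],0); c=dict(cs[0]); col=np.mean([x['color'].astype(float) for x in cs],0); g=col.mean(2)
L=np.full((420,560,3),9.); 
for v in range(140,205):
    for u in range(215,290):
        if np.isfinite(Wm[v,u]).all(): L[v,u]=instand(Wm[v,u])
for n,s in(('front',-1),('back',1)):
    m=(L[...,2]>.118)&(L[...,2]<.142)&(np.abs(L[...,1])<.032)&(s*L[...,0]>.006)&(s*L[...,0]<.036)
    y=L[m][:,1]; print(n,m.sum(),L[m][:,[0,2]].mean(0).round(4),'y pct',np.percentile(y,[3,50,97]).round(4),'mid',(np.percentile(y,3)+np.percentile(y,97))/2)
K=[]
for (u0,v0) in ((237,174),(264.5,169)):
    u0=int(u0); v,u=np.mgrid[v0-6:v0+7,u0-5:u0+6]; w=np.clip(75-g[v0-6:v0+7,u0-5:u0+6],0,None); uv=[(u*w).sum()/w.sum(),(v*w).sum()/w.sum()]; p=ray(c,[uv],.152)[0]; K.append(p); print(np.round(uv,2),instand(p).round(4))
m=(K[0]+K[1])/2; d=K[0]-K[1]; print('mid',m.round(4),'len',np.linalg.norm(d).round(4),'yaw',np.degrees(np.arctan2(-d[0],d[1])).round(2))
v,u=np.mgrid[200:216,222:238]; w=np.clip(90-g[200:216,222:238],0,None)*(np.hypot(u-229,v-207)<5); p=ray(c,[[(u*w).sum()/w.sum(),(v*w).sum()/w.sum()]],.09)[0]; print('post ang',np.degrees(np.arctan2(p[1]-AX[1],p[0]-AX[0])))
a=dict(np.load('pics/top0.npz')); ga=a['color'].astype(float).mean(2); w=np.clip(90-ga[200:216,222:238],0,None)*(np.hypot(u-229,v-207)<5); p=ray(c,[[(u*w).sum()/w.sum(),(v*w).sum()/w.sum()]],.09)[0]; print('post ang start',np.degrees(np.arctan2(p[1]-AX[1],p[0]-AX[0])))
# moved things
d=np.abs(col-a['color']).mean(2); print('pip/marker/timer diff',d[215:262,268:300].mean().round(1),d[225:250,225:245].mean().round(1),d[190:215,125:152].mean().round(1))
```

```text
front 55 [-0.0158  0.1323] y pct [-0.0273 -0.009   0.0094] mid -0.008955600963789744
back 37 [0.0197 0.1344] y pct [-0.0241 -0.0053  0.0145] mid -0.004783235226274805
[236.65 173.98] [0.0006 0.0474 0.152 ]
[264.42 169.53] [ 0.0003 -0.0522  0.152 ]
mid [0.5779 0.0272 0.152 ] len 0.0996 yaw 9.48
post ang 147.79304165414317
post ang start 147.6498273719496
pip/marker/timer diff 25.5 1.8 1.4
```

Run:
```python
from h import *
a=dict(np.load('pics/side0.npz')); c=snap('side','s41'); d=np.abs(c['color'].astype(float)-a['color']).mean(2)
print('side pip',d[210:250,292:350].mean().round(1),'marker',d[270:292,295:318].mean().round(1))
cv2.imwrite('pics/s41z.png',np.vstack([c['color'][190:330,120:400,::-1],a['color'][190:330,120:400,::-1]])[:, :].repeat(2,0).repeat(2,1))
```

```text
side pip 11.3 marker 4.7
```

View pics/s41z.png

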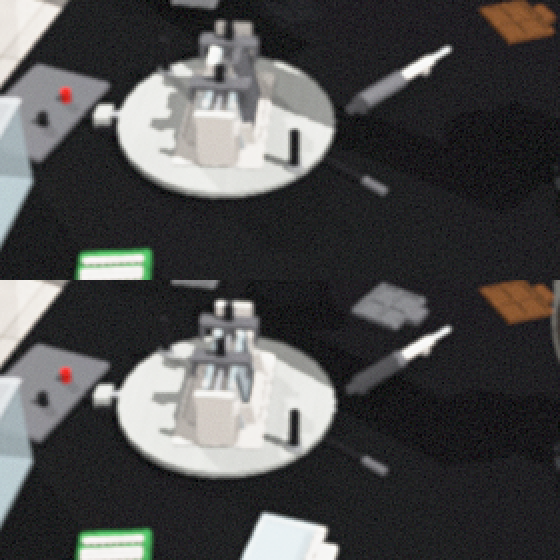

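Run:
```python
from h import *
for fn,box in(('s31',[236,262,212,256]),('s41',[236,262,212,256])):
    c=dict(np.load(f'pics/{fn}.npz')); T0=seatT(-1); g=c['color'].astype(np.float32).mean(2)[box[2]:box[3],box[0]:box[1]]; g=np.minimum(g,170)
    res=[]
    for dy in np.arange(-.014,.0081,.002):
      for dx in(-.003,0,.003):
        T=T0.copy(); T[:3,3]+=stand([[dx,dy,0]])[0]-np.r_[AX,0]
        s=8; im=np.zeros(((box[3]-box[2])*s,(box[1]-box[0])*s),np.uint8)
        for b in platecorners():
            h=proj(c,b@T[:3,:3].T+T[:3,3]).astype(np.float32); h=cv2.convexHull((h-np.float32([box[0]-.5,box[2]-.5]))*s-.5)[:,0]; cv2.fillPoly(im,[np.round(h*16).astype(np.int32)],255,shift=4)
        im=cv2.GaussianBlur(cv2.resize(im,(g.shape[1],g.shape[0]),interpolation=cv2.INTER_AREA).astype(np.float32),(0,0),.7)
        res.append((np.corrcoef(im.ravel(),g.ravel())[0,1].round(3),dy.round(4),dx))
    print(fn,sorted(res)[:6])
```

```text
s31 [(np.float64(-0.379), np.float64(-0.004), 0), (np.float64(-0.379), np.float64(-0.002), 0), (np.float64(-0.376), np.float64(-0.006), 0), (np.float64(-0.373), np.float64(-0.014), 0.003), (np.float64(-0.373), np.float64(-0.012), 0.003), (np.float64(-0.373), np.float64(0.0), 0)]
s41 [(np.float64(-0.257), np.float64(-0.014), 0.003), (np.float64(-0.255), np.float64(-0.01), 0.003), (np.float64(-0.254), np.float64(-0.012), 0.003), (np.float64(-0.249), np.float64(-0.008), 0.003), (np.float64(-0.243), np.float64(-0.006), 0.003), (np.float64(-0.234), np.float64(-0.004), 0.003)]
```

Run:
```python
from h import *
print(job_done()); st()
```

```text
the job is handed in; nothing more can be done
None
the job is handed in; nothing more can be done
```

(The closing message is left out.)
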